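# Load the heated sample turntable and set its heater dial

## Robot

A 6-joint arm with a two-finger parallel gripper is mounted at the origin on the work surface. World frame = base frame: x ahead of the robot, y to its left, z up, the work surface at z = 0. Lengths are in mm, angles in degrees, forces in N, time in s.
With the tool pointing down it reaches from about 300 to 850 mm from the base axis. Payload 4.2 kg.
Tool frame: the origin (TCP) lies on the centre line of the jaws, within the pads' length; the fingertips stand 14 mm ahead of it and the grasp point (between the pads) lies 5 mm behind it; x points along the fingers, y is the direction in which the jaws open and shut, and the axes are right-handed (so a half turn about x gives the same grasp; the last joint's range is limited). The gripper opens to 91 mm and grips with 3 to 60 N. Pads are 32 mm wide; open, the fingers measure 118 mm over their backs; the gripper's body (76 mm by 178 mm) begins 60 mm behind the grasp point.
Start: joints at [-72.995, 18.312, 89.639, -0, 72.044, -1.146], TCP at [179.131, -546.401, 227.976] pointing down, gripper open.
Joint ranges: [-177.97, 177.97], [-48.28, 115.42], [12.27, 149.76], [-77.06, 257.06], [2.81, 150.46], [-146.56, 146.56]. Speed limits (degrees/s): [147.25, 147.25, 180, 180, 180, 180].

## Interface

Orientations are given as [roll, pitch, yaw] about the fixed x, y, z axes, in that order (R = Rz(yaw) Ry(pitch) Rx(roll)).
In Python, from workcell import readout, optics, env gives the robot as it stands.
- The arm moves only by the shell command python3 -m creep 'ROWS' [OPENING] [FORCE]. ROWS is JSON, a list of rows, each an object with "translation": the shift along the world's x, y, z in cm, a list of three; "delta_rot": the turn, a rotation vector about the world's x, y, z in rad, a list of three. In form: [{"translation": [dx, dy, dz], "delta_rot": [rx, ry, rz]}, ...]. A call has 1 to 5 rows; each row shifts and turns the commanded pose from where the row before left it; what a row does not reach is not made up. A row lasts 1/12 s, in which the tool goes at most 41.7 mm and 7.16 degrees, less where a joint would pass 70% of its speed; a pose out of reach is approached as far as the arm can. A call with a gripper value outside its range is refused whole. OPENING is the gripper's target within -1 to 1 (fully open at 1, half-way at 0, shut at -1), set as the call begins (- or left out, the last holds). The fingers move at their own pace and stop on an object; FORCE is the grip in N (left out, the last holds). Time passes only in rows, so rows that do not move let the fingers close. It gives the time, the measured TCP pose, the force and the opening at its end, in the units of the state.
- readout.state(): the state, without advancing time (a new reading comes with each control period).
- optics.grab_frame(name): name is "scene" or "top" or "wrist"; returns (picture, depth): 420x560x3 uint8, red, green, blue; 420x560 float32, mm along the optical axis (not along the pixel's ray), 0 where there is no reading.
- optics.camera_params(name): a dict with "mtx" (3x3 intrinsics, pixels), "R" (3x3) and "t" (3): a world point X has camera coordinates R X + t. Camera axes: x right, y down, z forward; pixel columns grow to the right and rows downward; lengths in mm; the calibration is good to about 2 mm. The wrist camera is an equidistant fisheye: a pixel r from the principal point sees the ray r / f radians off the axis. A picture is of the moment at which its call begins: read the wrist's pose just before it. camera_params takes no time and is no camera call; for the wrist camera it gives the pose at the moment of the call.
- env.job_done(): hands the job in, once; it reports no verdict.
The state is a dict: "time_s": time; "qpos": joint angles; "qvel": joint speeds; "effort": joint torques, N m; "ee_pos": TCP position; "ee_rot": TCP orientation; "force": force on the tool from outside, world axes, zero at the start; "torque": the same for the moment, N m; "gripper_width": finger opening in mm.
Only numpy, scipy, OpenCV 4.12 (cv2) and the standard library are available. Lean on these libraries where they do the work, as an engineer would, in place of code of your own. Each camera call takes 0.05 s, during which the arm holds its last target.

## Task

Load every sample jar from the steel sheet into the hooded turntable, one jar upright in each free nest: a nest can only be reached in the open bay, so click the turntable round by its hub handle until all the jars are seated under the clear hood and the turntable rests in a click position. Only when all the jars are under the hood, turn the heater dial until its pointer line stands at the white mark of the set ring. Leave the wrench, the tin and the rack of trap tubes where they are.

Things in the scene. Friction and masses are not known exactly. Their poses are not given: they have to be found in the camera images.
- jar1: Squat amber glass sample jar with a flat steel screw cap, a plain cylinder 46 mm in diameter (cap 45 mm) and 44 mm tall, 0.13 kg. All four are alike; 3 or 4 are present. Origin: centre of the underside, z up. Stands at first on a fixed steel sheet 220 x 220 x 4 mm.
- jar2: Squat amber glass sample jar with a flat steel screw cap, a plain cylinder 46 mm in diameter (cap 45 mm) and 44 mm tall, 0.13 kg. All four are alike; 3 or 4 are present. Origin: centre of the underside, z up. Stands at first on a fixed steel sheet 220 x 220 x 4 mm.
- jar3: Squat amber glass sample jar with a flat steel screw cap, a plain cylinder 46 mm in diameter (cap 45 mm) and 44 mm tall, 0.13 kg. All four are alike; 3 or 4 are present. Origin: centre of the underside, z up. Stands at first on a fixed steel sheet 220 x 220 x 4 mm.
- jar4: Squat amber glass sample jar with a flat steel screw cap, a plain cylinder 46 mm in diameter (cap 45 mm) and 44 mm tall, 0.13 kg. All four are alike; 3 or 4 are present. Origin: centre of the underside, z up. Stands at first on a fixed steel sheet 220 x 220 x 4 mm.
- turntable (a joint): Angle of the turntable, rad, anticlockwise from above positive, no end stop (may pass one turn). Place k (0 to 5) stands at the bay's angle + k*60 degrees + this angle, 100 mm from the hub axis. Spring detents at every multiple of 60 degrees: let go anywhere, it creeps to the nearest in about 2 s and stops within about 3 degrees; turning takes up to 0.4 N m.
- hub_grip (a point): Point on the turntable's axis in its upright hub handle, 110 mm above the bench: a black bar 56 mm long, 14 mm thick, from 88 to 120 mm high, on a 36 mm column. The bar lies along this point's x axis, which points away from the reference cell. Grip it across its thickness and twist about the vertical.
- ref_cell (a point): Built-in reference cell that takes up place 0 of the turntable and turns with it: a steel cylinder 44 mm across, 30 mm tall, with a black tip 10 mm higher. This point is the centre of its foot. No jar goes there.
- bay (a point): Fixed point of the unit (white round base, 300 mm across): where a nest stops in the open bay, 100 mm from the hub axis on the robot's side, at nest floor height (30 mm = the aluminium turntable's top face, 264 mm across). Open to 38 degrees either way (75 mm sideways). Nests, places 1 to 5, have a hexagonal lip 6 mm high, 53 mm clear inside.
- hood1 (a point): Fixed stopping place 1 for nests under the hood, 60 degrees anticlockwise from the bay about the hub axis, 100 mm from it, at nest floor height. The hood is a clear flat plate over places 1 to 5, underside 83, top 87 mm above the bench, from 50 to 128 mm off the hub axis (148 at its corners), on 4 thin posts outside the turntable.
- hood2 (a point): Fixed stopping place 2 for nests under the hood, 120 degrees anticlockwise from the bay about the hub axis, 100 mm from it, at nest floor height. The hood is a clear flat plate over places 1 to 5, underside 83, top 87 mm above the bench, from 50 to 128 mm off the hub axis (148 at its corners), on 4 thin posts outside the turntable.
- hood3 (a point): Fixed stopping place 3 for nests under the hood, 180 degrees anticlockwise from the bay about the hub axis, 100 mm from it, at nest floor height. The hood is a clear flat plate over places 1 to 5, underside 83, top 87 mm above the bench, from 50 to 128 mm off the hub axis (148 at its corners), on 4 thin posts outside the turntable.
- hood4 (a point): Fixed stopping place 4 for nests under the hood, 240 degrees anticlockwise from the bay about the hub axis, 100 mm from it, at nest floor height. The hood is a clear flat plate over places 1 to 5, underside 83, top 87 mm above the bench, from 50 to 128 mm off the hub axis (148 at its corners), on 4 thin posts outside the turntable.
- hood5 (a point): Fixed stopping place 5 for nests under the hood, 300 degrees anticlockwise from the bay about the hub axis, 100 mm from it, at nest floor height. The hood is a clear flat plate over places 1 to 5, underside 83, top 87 mm above the bench, from 50 to 128 mm off the hub axis (148 at its corners), on 4 thin posts outside the turntable.
- dial (a joint): Angle of the heater dial, rad, 0 at its stop, growing clockwise from above, to 4.71. It stays where it is left (friction about 0.04 N m).
- dial_grip (a point): Point on the dial's axis in its grip bar, 90 mm above the bench. The dial lies on top of a fixed grey box 130 x 130 mm, 58 mm high: a round skirt 72 mm across with its top at 67 mm, and on it a grey bar 54 mm long, 14 mm thick, top at 99 mm, lying along this point's x axis. Grip the bar across its thickness and twist about the vertical.
- dial_pointer (a point): Outer end of the dial's white pointer line, at the rim of its skirt, 36 mm from the axis, on the -x side of the bar.
- set_mark (a point): Where the pointer's end must come: the inner end of the raised white mark (13 x 5 mm) on the fixed dark steel set ring round the dial, 36 mm from the dial's axis. From the pointer's start it is reached clockwise, by 1.1 to 2.9 rad.
- wrench: Bystander: steel wrench 160 mm long, lying flat; origin at its middle, underside.
- tin: Bystander: closed aluminium tin, 60 mm across, 36 mm tall; origin at the centre of the underside.
- trap_rack: Bystander: rack of three upright trap tubes with white caps, foot 50 x 150 mm, 110 mm tall; origin at the centre of the underside.
Not all that is in view belongs to the job. What is shaped like the part that bears dial but orange or red is not meant.

How it is judged:
By the outcome, as a careful person would: the job done as asked, in the order asked, and still so for the second after the job is handed in, with the robot touching nothing.
Of jar1, jar2, jar3, jar4 only 3 to 4 are there at a start; the rules pass over those that are not, and their reading is None.
At some moment in a run one of jar1, jar2, jar3, jar4 may be knocked a few centimetres aside while the robot is not near it.
Once in a run the grip may slacken for a moment while it holds something.
It also fails if it takes over 210 s, if anything falls off the work surface, if the arm or the gripper's body presses on something with over 40 N, if the wrist force passes 120 N, or if a joint passes its speed limit or range.

## Working session

There is one attempt and no reset: what is moved stays moved. The work goes in short steps, Python scripts to look and compute and a shell command to move; the robot and the scene stay as the last step left them, time stands still between calls to the robot, and variables do not carry over. Pictures are saved under pics/ and viewed, and the job is handed in when it is done.

```bash
mkdir -p pics; ls
cat > look.py <<'E'
import sys,cv2,numpy as np
from workcell import readout,optics
def snap(name,out):
    P=optics.camera_params(name)
    im,d=optics.grab_frame(name)
    cv2.imwrite('pics/'+out+'.png',cv2.cvtColor(im,cv2.COLOR_RGB2BGR))
    np.savez(''+out+'.npz',im=im,d=d,K=P['mtx'],R=P['R'],t=P['t'])
    return im,d,P
if __name__=='__main__':
    for a in sys.argv[1:]:
        n,o=a.split(':'); snap(n,o)
    s=readout.state(); print({k:np.round(s[k],2).tolist() for k in ('time_s','ee_pos','ee_rot','force','gripper_width')})
E
python3 look.py scene:s0 top:t0; python3 -c "
from workcell import optics
for n in ('scene','top','wrist'): print(optics.camera_params(n))"
```

```text
pics
{'time_s': 0.1, 'ee_pos': [179.01, -545.98, 227.22], 'ee_rot': [-92.2, 89.91, 105.95], 'force': [0.34, 0.31, 1.12], 'gripper_width': 91.24}
{'mtx': array([[423.17952009,   0.        , 282.7492867 ],
       [  0.        , 423.17952009, 210.21838522],
       [  0.        ,   0.        ,   1.        ]]), 'R': array([[-0.41473983,  0.9098562 ,  0.01235221],
       [ 0.74253382,  0.34625332, -0.57336914],
       [-0.52596046, -0.22862708, -0.81920404]]), 't': array([ 305.12491888, -260.28462324, 1355.79001238])}
{'mtx': array([[476.69142279,   0.        , 282.29708385],
       [  0.        , 476.69142279, 198.86497561],
       [  0.        ,   0.        ,   1.        ]]), 'R': array([[-0.02440955, -0.99956746, -0.01640323],
       [-0.99568384,  0.02577783, -0.0891583 ],
       [ 0.08954258,  0.01415611, -0.99588239]]), 't': array([ -75.48085182,  500.31041087, 1543.84775517])}
{'mtx': array([[325.1922621 ,   0.        , 278.93099786],
       [  0.        , 325.1922621 , 209.99663293],
       [  0.        ,   0.        ,   1.        ]]), 'R': array([[ 0.3111321 , -0.95036615, -0.00100404],
       [-0.91746063, -0.30063471,  0.26054705],
       [-0.24791694, -0.08014338, -0.96546063]]), 't': array([-575.08615197,  -28.52031521,  390.5259034 ])}
```

View pics/s0.png

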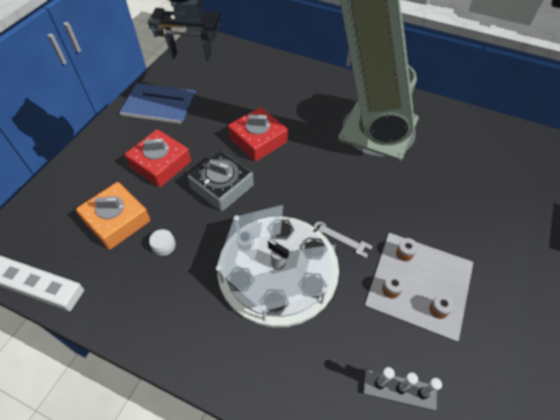

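View pics/t0.png

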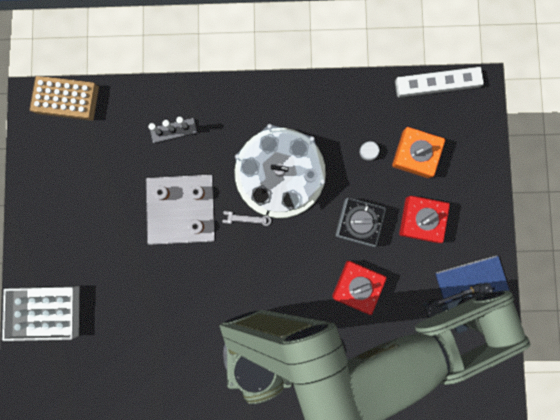

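The scene view shows three amber jars on the steel sheet at (407,249), (393,286) and (441,306). The turntable is at (278,265) and the grey dial box at (220,178). The top view has the jars at (163,192), (197,192) and (196,226), and the grey dial at (361,222).

Possible mix-ups:
- **Dial:** grey box top(361,222) is the one. The orange box (420,152) and the red boxes (427,218) and (360,287) are not meant.
- **Jars:** the jars are on the sheet. The tin (369,150), the trap tubes (170,127), the brown rack (65,97) and the white rack (40,313) are not.

I'll check these in close crops.

```bash
cat > geo.py <<'E'
import numpy as np,cv2
def load(n): return np.load(''+n+'.npz')
def pix2plane(D,u,v,z):
    K,R,t=D['K'],D['R'],D['t']
    r=R.T@(np.linalg.inv(K)@np.array([u,v,1.]))
    c=-R.T@t
    return c+r*(z-c[2])/r[2]
def wpix2plane(D,u,v,z):
    K,R,t=D['K'],D['R'],D['t']
    x=(u-K[0,2])/K[0,0];y=(v-K[1,2])/K[1,1];th=np.hypot(x,y)
    s=np.sin(th)/th if th>1e-9 else 1.
    r=R.T@np.array([x*s,y*s,np.cos(th)]);c=-R.T@t
    return c+r*(z-c[2])/r[2]
def proj(D,X):
    c=D['R']@np.asarray(X,float)+D['t'];q=D['K']@c;return q[:2]/q[2]
def wproj(D,X):
    c=D['R']@np.asarray(X,float)+D['t'];th=np.arctan2(np.hypot(c[0],c[1]),c[2]);h=np.hypot(c[0],c[1])
    return np.array([D['K'][0,2]+D['K'][0,0]*th*c[0]/h,D['K'][1,2]+D['K'][1,1]*th*c[1]/h])
E
python3 - <<'E'
from geo import *
T=load('t0');im=cv2.cvtColor(T['im'],cv2.COLOR_RGB2BGR)
a=cv2.resize(im[120:260,140:310],None,fx=4.6,fy=4.2,interpolation=cv2.INTER_CUBIC)
a=cv2.resize(im[115:255,140:325],(740,560),interpolation=cv2.INTER_CUBIC);cv2.imwrite('pics/c1.png',a)
S=load('s0');im2=cv2.cvtColor(S['im'],cv2.COLOR_RGB2BGR)
b=np.hstack([cv2.resize(im[190:255,325:395],(420,390),interpolation=cv2.INTER_CUBIC),cv2.resize(im2[145:215,180:250],(380,390),interpolation=cv2.INTER_CUBIC)]);cv2.imwrite('pics/c2.png',b)
c=cv2.resize(im2[195:330,205:350],(600,560),interpolation=cv2.INTER_CUBIC);cv2.imwrite('pics/c3.png',c)
for n,u,v,z in [('j',163,192,48),('j',197,192,48),('j',196,226,48),('dial',361,222,70),('hub',280,171,110),('base',280,171,30)]:
    print(n,pix2plane(T,u,v,z).round(0))
for n,u,v,z in [('j',407,244,48),('j',393,281,48),('j',441,301,48)]:
    print(n,pix2plane(S,u,v,z).round(0))
E
```

```text
j [528. 298.  48.]
j [525. 188.  48.]
j [415. 192.  48.]
dial [ 414. -336.   70.]
hub [578. -84. 110.]
base [590. -83.  30.]
j [411. 192.  48.]
j [524. 189.  48.]
j [527. 303.  48.]
```

View pics/c1.png

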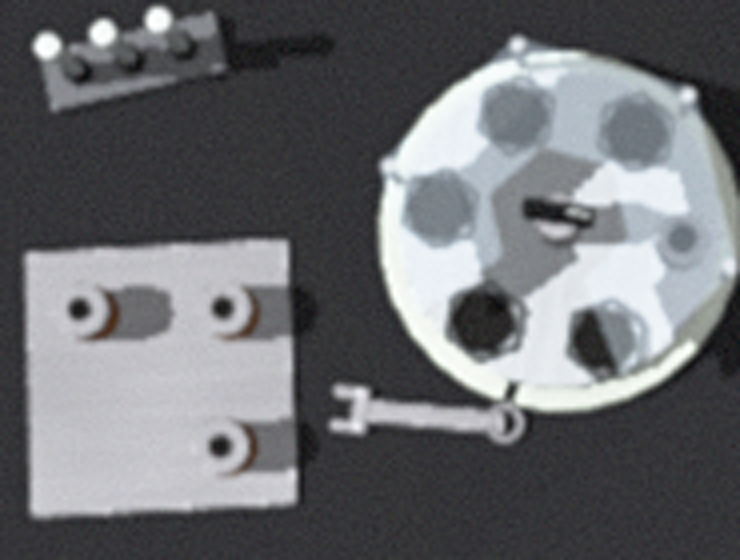

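View pics/c2.png

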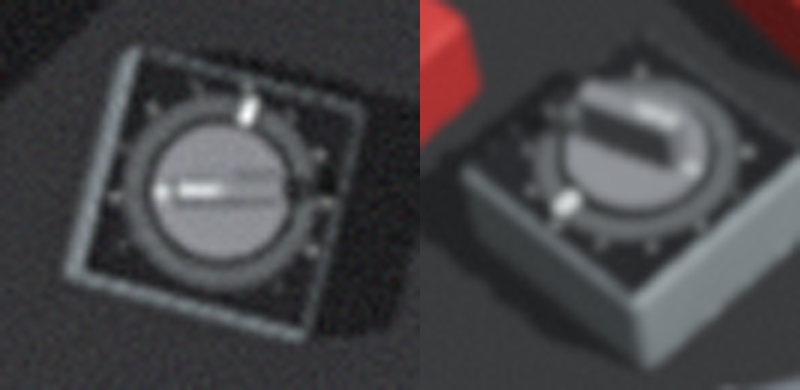

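View pics/c3.png

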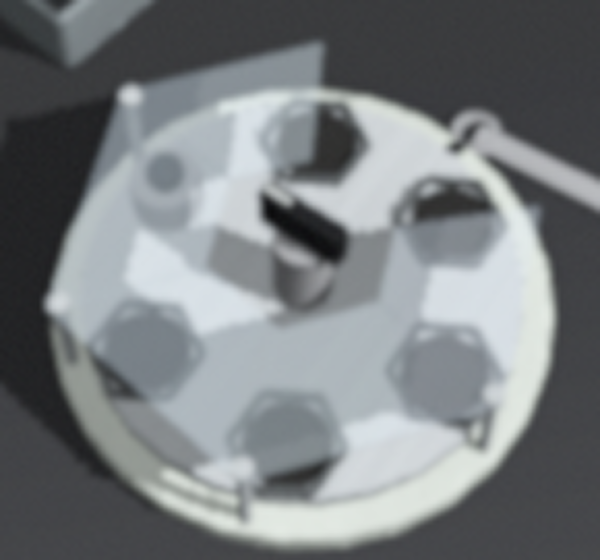

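Run:
```python
from geo import *
T=load('t0');S=load('s0')
print('camT',(-T['R'].T@T['t']).round(0),'camS',(-S['R'].T@S['t']).round(0))
P=[(388,165),(518,45),(687,95),(730,265)]
W=np.array([pix2plane(T,140+u/4,115+v/4,87)[:2] for u,v in P]);print('posts',W.round(0))
c=(W[0]+W[3])/2;print('mid',c)
for w in W: print(np.hypot(*(w-c)),np.degrees(np.arctan2(*(w-c)[::-1])))
Ps=[(130,95),(57,300),(245,470),(495,395)]
W=np.array([pix2plane(S,205+u*145/600,195+v*135/560,87)[:2] for u,v in Ps]);print('postsS',W.round(0))
c=(W[0]+W[3])/2;print('mid',c)
for w in W: print(np.hypot(*(w-c)),np.degrees(np.arctan2(*(w-c)[::-1])))
print('hub T',pix2plane(T,140+560/4,115+212/4,120).round(1))
for u,v in [(527,210),(593,214)]: print('bar',pix2plane(T,140+u/4,115+v/4,120).round(1))
for u,v in [(487,322),(605,338),(516,115),(637,133),(438,208)]: 
    w=pix2plane(T,140+u/4,115+v/4,32)[:2];print('nest',w.round(1))
print('cell',pix2plane(T,140+683/4,115+237/4,70).round(1))
# base ellipse
im=T['im'].astype(int);m=((im.min(2)>185)).astype(np.uint8)
m[:, :232]=0;m[:,330:]=0;m[:120]=0;m[218:]=0
cs,_=cv2.findContours(m,cv2.RETR_EXTERNAL,cv2.CHAIN_APPROX_NONE);k=np.vstack(cs)
h=cv2.convexHull(k);e=cv2.fitEllipse(h);print(e,pix2plane(T,*e[0],20))
```

```text
camT [ 358. -110. 1581.] camS [1033.  122.  958.]
posts [[ 632.   52.]
 [ 726.  -54.]
 [ 682. -187.]
 [ 545. -217.]]
mid [588.4267394  -82.72495572]
141.22113597159657 72.0255443981124
140.64363470369148 11.86420221862794
140.17565859613953 -48.23201041477856
141.2211359715965 -107.97445560188757
postsS [[ 544. -215.]
 [ 681. -187.]
 [ 726.  -50.]
 [ 632.   54.]]
mid [587.73907017 -80.5596811 ]
141.3921639189327 -108.22094097949604
141.6381349997899 -48.781101459931
141.804009579358 12.62652381628451
141.39216391893274 71.77905902050398
hub T [585.5 -84.7 120. ]
bar [587.7 -59.2 120. ]
bar [ 583.2 -110.2  120. ]
nest [510.1 -21.3]
nest [ 494.5 -117.3]
nest [680.9 -48.8]
nest [ 663.1 -148.1]
nest [605.2  17. ]
cell [ 570.5 -181.5   70. ]
((275.7589416503906, 174.89288330078125), (87.7693099975586, 112.2040786743164), 44.62577438354492) [578.45402738 -68.35941525  20.        ]
```

```bash
cat > go.py <<'E'
# usage: go.py x y zgrasp jawyaw  -> remaining shift in cm and rotvec, target given for GRASP point (5 mm behind TCP)
import sys,numpy as np
from scipy.spatial.transform import Rotation as Ro
from workcell import readout
s=readout.state()
R=Ro.from_euler('xyz',s['ee_rot'],degrees=True).as_matrix()
p=np.array(s['ee_pos'])-5*R[:,0]
yaw=np.degrees(np.arctan2(R[1,1],R[0,1]))
print('t',round(s['time_s'],2),'grasp',p.round(1),'jaw',round(yaw%180,1),'tilt',round(np.degrees(np.arccos(-R[2,0])),2),'w',round(s['gripper_width'],1),'F',np.round(s['force'],1),'q6',np.round(s['qpos'][5],1),'q1',np.round(s['qpos'][0],1))
if len(sys.argv)>4:
    x,y,z,j=map(float,sys.argv[1:5])
    dj=(j-yaw+90)%180-90
    Rz=Ro.from_euler('z',yaw+dj,degrees=True).as_matrix()
    yv=Rz[:,0];xv=np.array([0,0,-1.]);G=np.column_stack([xv,yv,np.cross(xv,yv)])
    rv=Ro.from_matrix(G@R.T).as_rotvec()
    print('shift cm',((np.array([x,y,z])-p)/10).round(2),'rot',rv.round(3),'dj',round(dj,1))
E
python3 go.py 415 192 200 0
python3 - <<'E'
from geo import *
for n in ('t0','s0'):
    D=load(n);d=D['d'];v,u=np.mgrid[:420,:560];K=D['K']
    X=np.stack([(u-K[0,2])/K[0,0]*d,(v-K[1,2])/K[1,1]*d,d],-1)
    W=(X-D['t'])@D['R']
    m=(d>0)&(W[...,2]>40)&(W[...,2]<60)&(W[...,0]>370)&(W[...,0]<590)&(W[...,1]>130)&(W[...,1]<350)
    nn,l,st,c=cv2.connectedComponentsWithStats(m.astype(np.uint8))
    for i in range(1,nn):
        if st[i,4]>20:
            q=W[l==i];print(n,st[i,4],q[:,:2].mean(0).round(1),((q[:,:2].max(0)+q[:,:2].min(0))/2).round(1),np.median(q[:,2]).round(1))
E
```

```text
t 0.1 grasp [ 179.  -546.   232.2] jaw 108.1 tilt 0.09 w 91.2 F [0.3 0.3 1.1] q6 -1.1 q1 -73.0
shift cm [23.6  73.8  -3.22] rot [-1.000e-03 -1.000e-03  1.254e+00] dj 71.9
t0 153 [529.7 307.7] [530.3 307.8] 48.4
t0 153 [527.6 191.7] [527.5 192.7] 48.1
t0 148 [416.  194.8] [416.9 194.6] 48.5
s0 244 [418.  195.5] [416.4 195.3] 47.6
s0 275 [529.1 192.7] [528.  192.6] 47.3
s0 307 [530.8 308.6] [530.1 308.9] 47.2
```

```bash
R='[{"translation":[1.5,3.7,-0.2],"delta_rot":[0,0,0.12]}]'
python3 -m creep '[{"translation":[2.4,3.3,-0.2],"delta_rot":[0,0,0.12]},{"translation":[2.4,3.3,-0.2],"delta_rot":[0,0,0.12]},{"translation":[2.0,3.5,-0.2],"delta_rot":[0,0,0.12]},{"translation":[2.0,3.5,-0.2],"delta_rot":[0,0,0.12]},{"translation":[2.0,3.5,-0.2],"delta_rot":[0,0,0.12]}]' 1 25
python3 -m creep '[{"translation":[1.2,3.8,-0.2],"delta_rot":[0,0,0.12]},{"translation":[1.2,3.8,-0.2],"delta_rot":[0,0,0.12]},{"translation":[1.2,3.8,-0.2],"delta_rot":[0,0,0.12]},{"translation":[1.2,3.8,-0.2],"delta_rot":[0,0,0.12]},{"translation":[1.2,3.8,-0.2],"delta_rot":[0,0,0.12]}]'
python3 -m creep '[{"translation":[0.6,3.8,-0.2],"delta_rot":[0,0,0.12]},{"translation":[0.6,3.8,-0.2],"delta_rot":[0,0,0.12]},{"translation":[0.6,3.8,-0.2],"delta_rot":[0,0,0.12]},{"translation":[0.6,3.8,-0.2],"delta_rot":[0,0,0.12]},{"translation":[0.6,3.8,-0.2],"delta_rot":[0,0,0.12]}]'
python3 look.py top:t1; python3 go.py 416.5 194.8 180 72
```

```text
time_s: 0.52
ee_pos: [287.5, -373.5, 217.5]
ee_rot: [-123.2, 90.0, 109.7]
force: [1.0, 0.5, -0.9]
gripper_width: 91.6
time_s: 0.93
ee_pos: [347.0, -183.4, 207.7]
ee_rot: [-174.9, 90.0, 92.3]
force: [0.9, -0.3, 0.7]
gripper_width: 91.4
time_s: 1.35
ee_pos: [376.7, 6.5, 197.8]
ee_rot: [48.0, 90.0, -10.4]
force: [0.4, -0.1, -0.7]
gripper_width: 91.0
{'time_s': 1.4, 'ee_pos': [377.47, 12.6, 197.57], 'ee_rot': [144.51, 89.68, 86.66], 'force': [0.84, 2.57, -0.51], 'gripper_width': 91.22}
t 1.4 grasp [377.5  12.6 202.6] jaw 32.1 tilt 0.32 w 91.2 F [ 0.8  2.6 -0.5] q6 -32.4 q1 -0.1
shift cm [ 3.9  18.22 -2.26] rot [-0.005 -0.002  0.696] dj 39.9
```

```bash
python3 -m creep '[{"translation":[0.8,3.6,-0.4],"delta_rot":[0,0,0.12]},{"translation":[0.8,3.6,-0.4],"delta_rot":[0,0,0.12]},{"translation":[0.8,3.6,-0.4],"delta_rot":[0,0,0.12]},{"translation":[0.8,3.6,-0.5],"delta_rot":[0,0,0.12]},{"translation":[0.7,3.6,-0.5],"delta_rot":[0,0,0.12]}]'
python3 -m creep '[{"translation":[0,0,0],"delta_rot":[0,0,0.096]},{"translation":[0,0,0],"delta_rot":[0,0,0]}]'
python3 look.py top:t2 wrist:w2; python3 go.py 416.5 194.8 34 72
python3 - <<'E'
from geo import *
T=load('t2');im=cv2.cvtColor(T['im'],cv2.COLOR_RGB2BGR)
cv2.imwrite('pics/c4.png',cv2.resize(im[115:255,140:325],(740,560),interpolation=cv2.INTER_CUBIC))
E
```

```text
time_s: 1.82
ee_pos: [416.2, 186.2, 175.6]
ee_rot: [-65.1, 90.0, -89.1]
force: [0.9, -0.6, 0.5]
gripper_width: 91.2
time_s: 1.98
ee_pos: [415.9, 185.9, 175.2]
ee_rot: [-137.2, 89.9, -155.8]
force: [-0.5, -0.4, -0.2]
gripper_width: 91.4
{'time_s': 2.08, 'ee_pos': [415.7, 184.16, 175.6], 'ee_rot': [-128.12, 89.92, -147.1], 'force': [-0.78, -0.07, 0.01], 'gripper_width': 91.61}
t 2.08 grasp [415.7 184.2 180.6] jaw 71.0 tilt 0.08 w 91.6 F [-0.8 -0.1  0. ] q6 -48.6 q1 22.5
shift cm [  0.08   1.06 -14.66] rot [ 0.001 -0.001  0.017] dj 1.0
```

View pics/c4.png

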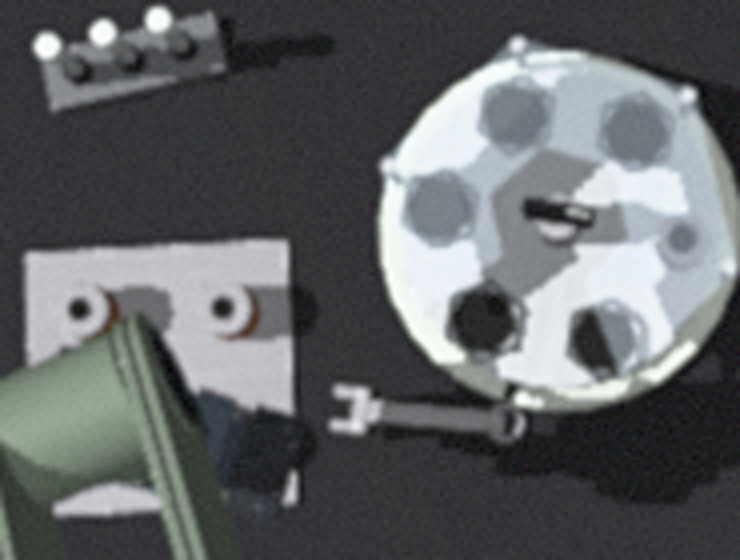

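View pics/w2.png

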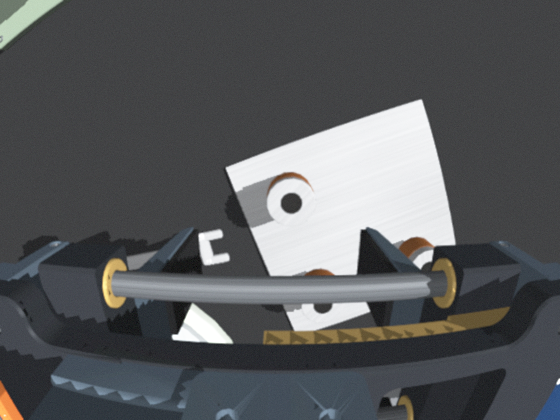

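```bash
python3 - <<'E'
from geo import *
S=load('s0');T=load('t2');c=np.array([588.2,-82])
f=lambda u,v:(205+u*145/600,195+v*135/560)
for u,v in [(325,40),(310,130),(540,205),(450,213),(400,222)]:
    w=pix2plane(S,*f(u,v),85)[:2]-c;print('S',w.round(0),np.hypot(*w).round(0),np.degrees(np.arctan2(w[1],w[0])).round(1)%360)
for u,v in [(310,143),(448,222),(445,370),(290,435),(148,345)]:
    w=pix2plane(S,*f(u,v),32)[:2]-c;print('nestS',w.round(0),np.hypot(*w).round(0),np.degrees(np.arctan2(w[1],w[0])).round(1)%360)
w=pix2plane(S,*f(163,172),70)[:2]-c;print('cell',w,np.degrees(np.arctan2(w[1],w[0])))
for u,v in [(595,310),(610,340),(625,370)]:
    w=pix2plane(T,140+u/4,115+v/4,85)[:2]-c;print('T',w.round(0),np.hypot(*w).round(0),np.degrees(np.arctan2(w[1],w[0])).round(1)%360)
im=cv2.cvtColor(T['im'],cv2.COLOR_RGB2BGR)
im=im[150:225,230:330];a=cv2.resize(im,(800,600),interpolation=cv2.INTER_CUBIC);a=cv2.convertScaleAbs(a,alpha=1.0);cv2.imwrite('pics/c5.png',a)
E
python3 -m creep '[{"translation":[0.1,1.0,-2],"delta_rot":[0,0,0.017]},{"translation":[0,0,-2],"delta_rot":[0,0,0]}]'
python3 look.py scene:s2
python3 - <<'E'
from geo import *
im2=cv2.cvtColor(load('s2')['im'],cv2.COLOR_RGB2BGR)
cv2.imwrite('pics/c6.png',cv2.resize(im2[195:330,205:350],(600,560),interpolation=cv2.INTER_CUBIC))
E
```

```text
S [-132.  -44.] 139.0 198.6
S [-69. -25.] 73.0 200.2
S [-78. 116.] 140.0 123.9
S [-51.  71.] 88.0 125.8
S [-34.  47.] 58.0 125.4
nestS [-91. -35.] 98.0 201.2
nestS [-75.  64.] 99.0 139.4
nestS [ 16. 100.] 101.0 80.8
nestS [89. 35.] 96.0 21.7
nestS [ 74. -63.] 97.0 319.7
cell [-14.02747966 -95.90070263] -98.32169065326008
T [-76. -28.] 81.0 200.1
T [-100.  -39.] 107.0 201.3
T [-124.  -50.] 134.0 202.0
time_s: 2.25
ee_pos: [418.4, 194.7, 136.7]
ee_rot: [46.6, 89.7, 28.5]
force: [0.2, -0.6, 0.0]
gripper_width: 91.0
{'time_s': 2.3, 'ee_pos': [415.18, 192.84, 132.59], 'ee_rot': [-138.1, 89.7, -156.18], 'force': [-2.56, -0.7, -1.55], 'gripper_width': 91.57}
```

View pics/c5.png

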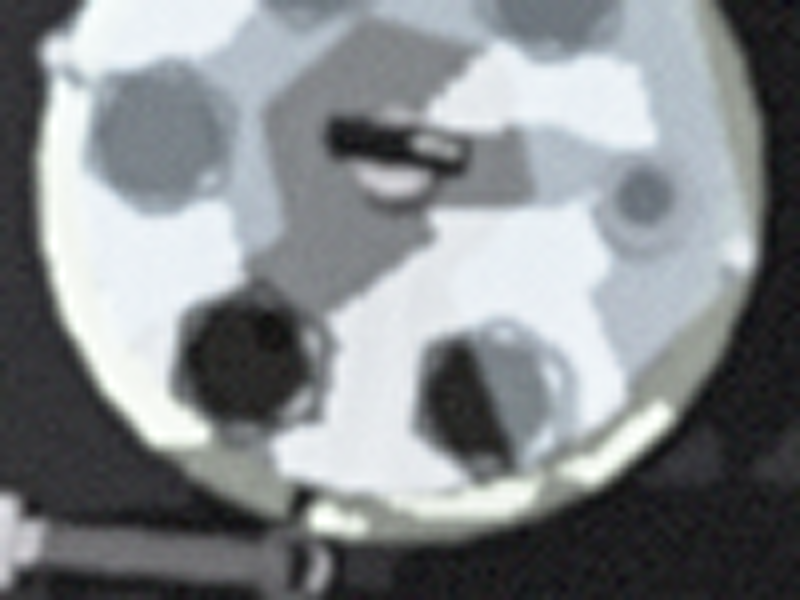

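View pics/c6.png

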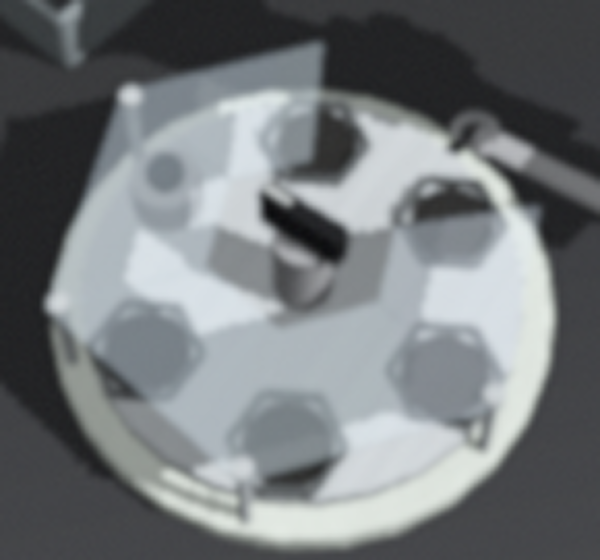

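```bash
cat > hub.py <<'E'
import sys
from geo import *
for n in sys.argv[1:]:
    D=load(n);d=D['d'];v,u=np.mgrid[:420,:560];K=D['K']
    X=np.stack([(u-K[0,2])/K[0,0]*d,(v-K[1,2])/K[1,1]*d,d],-1)
    W=(X-D['t'])@D['R']
    m=(d>0)&(W[...,2]>108)&(W[...,2]<132)&(np.hypot(W[...,0]-588,W[...,1]+82)<60)
    q=W[m];r=cv2.minAreaRect(q[:,:2].astype(np.float32));e=q[:,:2]-q[:,:2].mean(0);vv=np.linalg.svd(e,full_matrices=False)[2][0]
    print(n,len(q),q.mean(0).round(1),np.round(r[0],1),np.round(r[1],1),'bar',np.degrees(np.arctan2(vv[1],vv[0]))%180)
E
python3 hub.py t2 s2
python3 -m creep '[{"translation":[1.9,-3.0,0.4],"delta_rot":[0,0,-0.118]},{"translation":[1.9,-3.0,0.4],"delta_rot":[0,0,-0.118]},{"translation":[1.9,-3.0,0.4],"delta_rot":[0,0,-0.118]},{"translation":[1.9,-3.0,0.4],"delta_rot":[0,0,-0.118]},{"translation":[1.9,-3.0,0.4],"delta_rot":[0,0,-0.118]}]' 1 25
python3 -m creep '[{"translation":[1.9,-3.0,0],"delta_rot":[0,0,-0.118]},{"translation":[1.9,-3.0,0],"delta_rot":[0,0,-0.118]},{"translation":[1.9,-3.0,0],"delta_rot":[0,0,-0.118]},{"translation":[1.9,-3.0,0],"delta_rot":[0,0,-0.118]},{"translation":[0,0,0],"delta_rot":[0,0,-0.118]}]'
python3 go.py 588 -82 113 171
```

```text
t2 88 [588.8 -81.8 119.1] [589.4 -82.9] [53.9 14.8] bar 80.34488309436811
s2 166 [591.5 -79.9 117.8] [589.7 -80.8] [55.7 15.3] bar 80.07866828224027
time_s: 2.72
ee_pos: [512.3, 41.7, 157.0]
ee_rot: [38.9, 90.0, -13.3]
force: [0.3, 0.6, 0.0]
gripper_width: 91.2
time_s: 3.13
ee_pos: [590.8, -82.2, 156.7]
ee_rot: [47.3, 89.7, -39.0]
force: [0.3, 0.5, 0.4]
gripper_width: 91.2
t 3.13 grasp [590.8 -82.2 161.7] jaw 3.7 tilt 0.28 w 91.2 F [0.3 0.5 0.4] q6 -12.6 q1 -8.9
shift cm [-0.28  0.02 -4.87] rot [ 0.004  0.003 -0.222] dj -12.7
```

```bash
python3 -m creep '[{"translation":[-0.2,0,0],"delta_rot":[0,0,-0.118]},{"translation":[0,0,0],"delta_rot":[0,0,-0.115]},{"translation":[0,0,-2],"delta_rot":[0,0,0]},{"translation":[0,0,-2],"delta_rot":[0,0,0]},{"translation":[0,0,-0.8],"delta_rot":[0,0,0]}]' 1 25
python3 go.py 589 -82 113 170.3
python3 -m creep '[{"translation":[0,0,0],"delta_rot":[0,0,0]},{"translation":[0,0,0],"delta_rot":[0,0,0]},{"translation":[0,0,0],"delta_rot":[0,0,0]},{"translation":[0,0,0],"delta_rot":[0,0,0]},{"translation":[0,0,0],"delta_rot":[0,0,0]}]' -1 25
python3 go.py 589 -82 113 170.3
python3 look.py wrist:w3
```

```text
time_s: 3.55
ee_pos: [584.0, -76.7, 106.5]
ee_rot: [-86.2, 89.8, 174.8]
force: [-0.8, 0.3, -0.4]
gripper_width: 91.0
t 3.55 grasp [584.  -76.7 111.5] jaw 171.0 tilt 0.22 w 91.0 F [-0.8  0.3 -0.4] q6 0.5 q1 -8.6
shift cm [ 0.5  -0.53  0.15] rot [-0.    -0.004 -0.011] dj -0.7
time_s: 3.97
ee_pos: [586.7, -75.5, 109.1]
ee_rot: [90.3, 89.9, -8.5]
force: [-0.6, -1.1, 0.1]
gripper_width: 60.7
t 3.97 grasp [586.7 -75.5 114.1] jaw 171.2 tilt 0.12 w 60.7 F [-0.6 -1.1  0.1] q6 0.4 q1 -8.4
shift cm [ 0.23 -0.65 -0.11] rot [ 0.     0.002 -0.015] dj -0.9
{'time_s': 4.02, 'ee_pos': [586.57, -75.45, 108.86], 'ee_rot': [90.49, 89.91, -8.34], 'force': [0.7, -0.55, -1.37], 'gripper_width': 56.86}
```

View pics/w3.png

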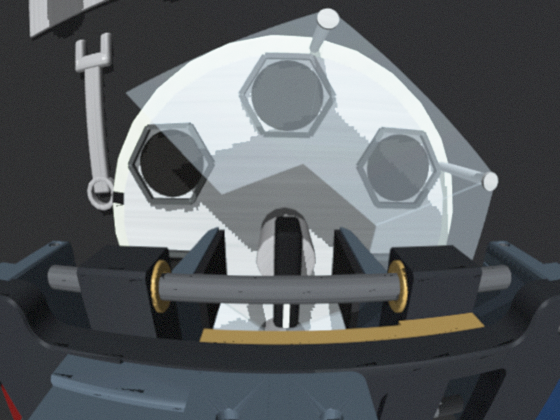

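```bash
python3 -m creep '[{"translation":[0.2,-0.6,0],"delta_rot":[0,0,0]},{"translation":[0,0,0],"delta_rot":[0,0,0]},{"translation":[0,0,0],"delta_rot":[0,0,0]},{"translation":[0,0,0],"delta_rot":[0,0,0]},{"translation":[0,0,0],"delta_rot":[0,0,0]}]'
python3 -m creep '[{"translation":[0,0,0],"delta_rot":[0,0,0]},{"translation":[0,0,0],"delta_rot":[0,0,0]},{"translation":[0,0,0],"delta_rot":[0,0,0]},{"translation":[0,0,0],"delta_rot":[0,0,0]}]'
python3 go.py 589 -82 113 170.3
```

```text
time_s: 4.43
ee_pos: [588.1, -81.4, 107.9]
ee_rot: [-122.9, 90.0, 138.3]
force: [-0.5, 0.5, 0.2]
gripper_width: 23.0
time_s: 4.77
ee_pos: [589.7, -81.5, 108.1]
ee_rot: [89.3, 89.8, -9.5]
force: [4.5, 0.1, -3.1]
gripper_width: 13.4
t 4.77 grasp [589.7 -81.5 113.1] jaw 171.2 tilt 0.2 w 13.4 F [ 4.5  0.1 -3.1] q6 -0.2 q1 -9.0
shift cm [-0.07 -0.05 -0.01] rot [ 0.001  0.003 -0.016] dj -0.9
```

```bash
python3 -m creep '[{"translation":[0,0,0],"delta_rot":[0,0,0.08]},{"translation":[0,0,0],"delta_rot":[0,0,0.08]},{"translation":[0,0,0],"delta_rot":[0,0,0.08]},{"translation":[0,0,0],"delta_rot":[0,0,0.08]},{"translation":[0,0,0],"delta_rot":[0,0,0.05]}]' -1 30
python3 -m creep '[{"translation":[0,0,0],"delta_rot":[0,0,0]},{"translation":[0,0,0],"delta_rot":[0,0,0]}]'
python3 go.py 589 -82 113 12
python3 look.py top:t3 ; python3 hub.py t3
```

```text
time_s: 5.18
ee_pos: [589.8, -81.5, 108.0]
ee_rot: [72.3, 89.8, -5.1]
force: [5.3, -1.1, -3.1]
gripper_width: 13.6
time_s: 5.35
ee_pos: [589.8, -81.5, 108.1]
ee_rot: [71.7, 89.8, -6.0]
force: [5.4, -0.8, -3.0]
gripper_width: 14.0
t 5.35 grasp [589.8 -81.5 113.1] jaw 12.4 tilt 0.21 w 14.0 F [ 5.4 -0.8 -3. ] q6 -21.4 q1 -9.0
shift cm [-0.08 -0.05 -0.01] rot [ 0.     0.004 -0.007] dj -0.4
{'time_s': 5.4, 'ee_pos': [589.83, -81.54, 108.07], 'ee_rot': [71.41, 89.79, -6.21], 'force': [4.64, -0.82, -2.07], 'gripper_width': 13.93}hub.py:8: RuntimeWarning: Mean of empty slice.
  q=W[m];r=cv2.minAreaRect(q[:,:2].astype(np.float32));e=q[:,:2]-q[:,:2].mean(0);vv=np.linalg.svd(e,full_matrices=False)[2][0]
  ret = um.true_divide(
Traceback (most recent call last):
  File "hub.py", line 8, in <module>
    q=W[m];r=cv2.minAreaRect(q[:,:2].astype(np.float32));e=q[:,:2]-q[:,:2].mean(0);vv=np.linalg.svd(e,full_matrices=False)[2][0]
                                                                                      ~~~~~~~~~~~~~~~~~~~~~~~~~~~~~~~~~~~~~~~^^^
IndexError: index 0 is out of bounds for axis 0 with size 0
```

```bash
python3 -m creep '[{"translation":[0,0,0],"delta_rot":[0,0,0]},{"translation":[0,0,0],"delta_rot":[0,0,0]},{"translation":[0,0,0],"delta_rot":[0,0,0]},{"translation":[0,0,1.5],"delta_rot":[0,0,0]},{"translation":[0,0,3.5],"delta_rot":[0,0,0]}]' 1 30
python3 -m creep '[{"translation":[-1.9,3.05,0],"delta_rot":[0,0,0.116]},{"translation":[-1.9,3.05,0],"delta_rot":[0,0,0.116]},{"translation":[-1.9,3.05,0],"delta_rot":[0,0,0.116]},{"translation":[-1.9,3.05,0],"delta_rot":[0,0,0.116]},{"translation":[-1.9,3.05,0],"delta_rot":[0,0,0.116]}]'
python3 -m creep '[{"translation":[-1.9,3.05,-0.5],"delta_rot":[0,0,0.116]},{"translation":[-1.9,3.05,-0.5],"delta_rot":[0,0,0.116]},{"translation":[-1.9,3.05,-0.5],"delta_rot":[0,0,0.116]},{"translation":[-1.9,3.05,-0.5],"delta_rot":[0,0,0.116]},{"translation":[0,0,0],"delta_rot":[0,0,0]}]'
python3 look.py top:t4 wrist:w4; python3 hub.py t4; python3 go.py 416.7 194.8 34 72
```

```text
time_s: 5.82
ee_pos: [584.6, -80.8, 154.0]
ee_rot: [-111.3, 89.3, 171.1]
force: [0.4, 0.2, 0.8]
gripper_width: 44.4
time_s: 6.23
ee_pos: [491.6, 72.1, 158.1]
ee_rot: [-150.5, 90.0, 165.4]
force: [-0.2, 0.1, 0.3]
gripper_width: 77.9
time_s: 6.65
ee_pos: [413.0, 196.4, 137.2]
ee_rot: [-172.3, 89.8, 170.4]
force: [-0.2, -0.1, -0.6]
gripper_width: 91.3
{'time_s': 6.75, 'ee_pos': [416.3, 193.76, 138.02], 'ee_rot': [-100.11, 89.97, -117.79], 'force': [-0.16, -0.49, 1.19], 'gripper_width': 91.08}
t4 85 [588.8 -81.8 119.2] [589.5 -82.2] [15.3 54.1] bar 102.76735254838971
t 6.75 grasp [416.3 193.8 143. ] jaw 72.3 tilt 0.03 w 91.1 F [-0.2 -0.5  1.2] q6 -48.8 q1 23.5
shift cm [  0.04   0.1  -10.9 ] rot [ 0.    -0.    -0.006] dj -0.3
```

View pics/w4.png

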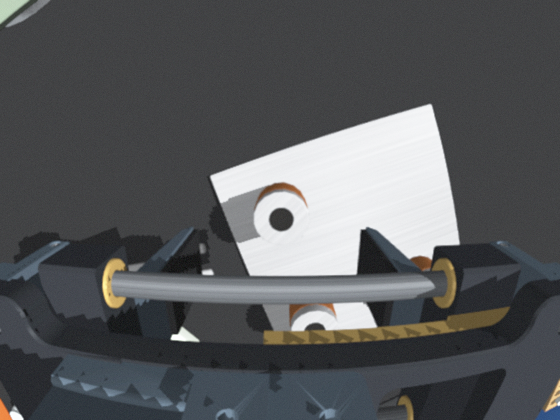

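View pics/t4.png

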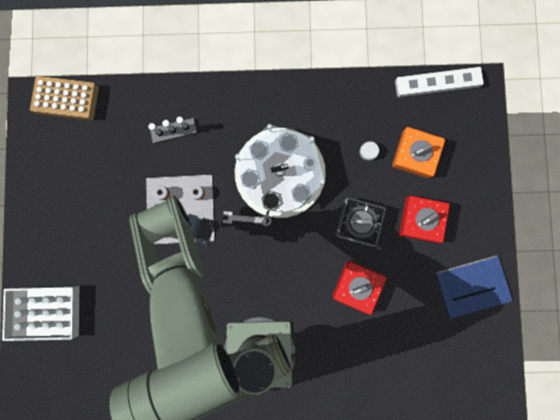

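```bash
python3 -c "
from geo import *
D=load('w4');
for p in [(282,218),(316,328),(420,265)]: print(wpix2plane(D,*p,48).round(0))
for X in [(416.7,194.8,48),(528,192.6,48),(530,308,48)]: print(wproj(D,X).round(0))"
```

```text
[416. 197.  48.]
[526. 195.  48.]
[495. 300.  48.]
[280. 219.]
[314. 330.]
[431. 294.]
```

```bash
python3 -m creep '[{"translation":[0,0.1,-3.3],"delta_rot":[0,0,0]},{"translation":[0,0,-3.3],"delta_rot":[0,0,0]},{"translation":[0,0,-2.5],"delta_rot":[0,0,0]},{"translation":[0,0,-1.3],"delta_rot":[0,0,0]},{"translation":[0,0,-0.4],"delta_rot":[0,0,0]}]' 1 25
python3 go.py 416.7 194.8 34 72
python3 -m creep '[{"translation":[0,0,0],"delta_rot":[0,0,0]},{"translation":[0,0,0],"delta_rot":[0,0,0]},{"translation":[0,0,0],"delta_rot":[0,0,0]},{"translation":[0,0,0],"delta_rot":[0,0,0]},{"translation":[0,0,0],"delta_rot":[0,0,0]}]' -1 25
python3 -m creep '[{"translation":[0,0,0],"delta_rot":[0,0,0]},{"translation":[0,0,0],"delta_rot":[0,0,0]},{"translation":[0,0,0],"delta_rot":[0,0,0]},{"translation":[0,0,0],"delta_rot":[0,0,0]}]'
python3 go.py 416.7 194.8 34 72
```

```text
time_s: 7.17
ee_pos: [416.5, 192.3, 28.0]
ee_rot: [-135.1, 89.7, -153.1]
force: [-0.1, 0.2, 0.5]
gripper_width: 91.0
t 7.17 grasp [416.6 192.3  33. ] jaw 72.0 tilt 0.25 w 91.0 F [-0.1  0.2  0.5] q6 -48.7 q1 23.4
shift cm [0.01 0.25 0.1 ] rot [ 0.002 -0.004 -0.001] dj -0.0
time_s: 7.58
ee_pos: [417.8, 194.3, 30.9]
ee_rot: [42.1, 89.9, 24.3]
force: [0.4, 0.4, -0.2]
gripper_width: 60.8
time_s: 7.92
ee_pos: [417.4, 194.4, 30.4]
ee_rot: [50.3, 89.9, 32.5]
force: [-0.3, 0.1, 4.2]
gripper_width: 45.4
t 7.92 grasp [417.4 194.4  35.4] jaw 72.2 tilt 0.06 w 45.4 F [-0.3  0.1  4.2] q6 -48.7 q1 23.5
shift cm [-0.07  0.04 -0.14] rot [-0.001  0.001 -0.003] dj -0.2
```

```bash
python3 -m creep '[{"translation":[0,0,1],"delta_rot":[0,0,0]},{"translation":[0,0,3],"delta_rot":[0,0,0]},{"translation":[0,0,3],"delta_rot":[0,0,0]},{"translation":[0,0,2.5],"delta_rot":[0,0,0]},{"translation":[0.5,-2,0],"delta_rot":[0,0,0]}]'
python3 -m creep '[{"translation":[1.1,-3.5,0],"delta_rot":[0,0,0]},{"translation":[1.1,-3.5,0],"delta_rot":[0,0,0]},{"translation":[1.1,-3.5,0],"delta_rot":[0,0,0]},{"translation":[1.1,-3.5,0],"delta_rot":[0,0,0]},{"translation":[1.1,-3.5,0],"delta_rot":[0,0,0]}]'
python3 -m creep '[{"translation":[1.0,-3.2,0],"delta_rot":[0,0,0]},{"translation":[0.7,-1.8,0],"delta_rot":[0,0,0]},{"translation":[0,0,0],"delta_rot":[0,0,0]},{"translation":[0,0,0],"delta_rot":[0,0,0]}]'
python3 look.py wrist:w5
python3 go.py 494.3 -51.5 61.4 72
python3 - <<'E'
from geo import *
T=load('t4');im=T['im'].astype(int)
g=im.max(2)[188:214,255:290];m=(g<60).astype(np.uint8)
n,l,st,c=cv2.connectedComponentsWithStats(m)
for i in range(1,n):
    if st[i,4]>30: print(st[i],pix2plane(T,255+c[i,0],188+c[i,1],30).round(1))
E
```

```text
time_s: 8.33
ee_pos: [424.8, 177.0, 129.3]
ee_rot: [46.5, 89.4, 28.8]
force: [0.8, -1.5, -1.4]
gripper_width: 45.4
time_s: 8.75
ee_pos: [476.9, -2.5, 124.7]
ee_rot: [-168.6, 90.0, 173.6]
force: [-0.0, 0.2, -2.1]
gripper_width: 45.3
time_s: 9.08
ee_pos: [493.8, -51.6, 124.4]
ee_rot: [176.4, 89.9, 158.4]
force: [-0.8, 1.1, -1.5]
gripper_width: 45.5
{'time_s': 9.13, 'ee_pos': [493.36, -50.69, 124.42], 'ee_rot': [174.9, 89.88, 157.04], 'force': [-0.3, -0.57, -0.89], 'gripper_width': 45.29}
t 9.13 grasp [493.4 -50.7 129.4] jaw 72.1 tilt 0.12 w 45.3 F [-0.3 -0.6 -0.9] q6 -79.4 q1 -7.2
shift cm [ 0.09 -0.08 -6.8 ] rot [-0.001 -0.002 -0.002] dj -0.1
[  9   6  14  14 152] [493.7 -49.6  30. ]
```

View pics/w5.png

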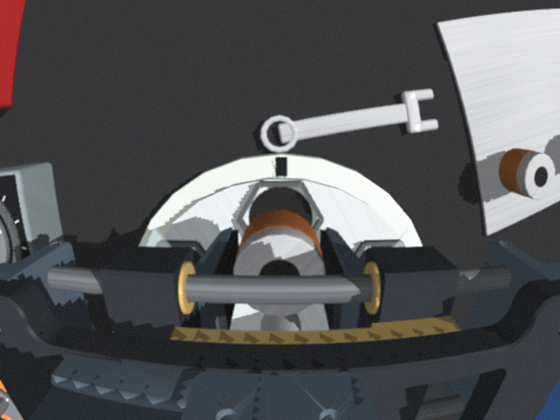

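```bash
python3 -m creep '[{"translation":[0.06,0,-2.5],"delta_rot":[0,0,0]},{"translation":[0,0,-2],"delta_rot":[0,0,0]},{"translation":[0,0,-1.2],"delta_rot":[0,0,0]},{"translation":[0,0,0],"delta_rot":[0,0,0]},{"translation":[0,0,0],"delta_rot":[0,0,0]}]'
for i in 1 2; do python3 look.py wrist:w6 ; python3 go.py 494 -50.8 61.4 72; done
```

```text
time_s: 9.55
ee_pos: [493.9, -49.7, 67.6]
ee_rot: [-176.1, 89.9, 166.2]
force: [-0.3, -0.4, -1.5]
gripper_width: 45.4
{'time_s': 9.6, 'ee_pos': [494.78, -50.01, 68.41], 'ee_rot': [51.17, 89.98, 33.44], 'force': [-0.06, 1.11, -1.27], 'gripper_width': 45.6}
t 9.6 grasp [494.8 -50.   73.4] jaw 72.3 tilt 0.02 w 45.6 F [-0.1  1.1 -1.3] q6 -79.4 q1 -7.1
shift cm [-0.08 -0.08 -1.2 ] rot [-0.     0.    -0.005] dj -0.3
{'time_s': 9.65, 'ee_pos': [495.23, -50.24, 68.81], 'ee_rot': [17.59, 89.92, -0.16], 'force': [-0.92, -0.16, -0.64], 'gripper_width': 45.46}
t 9.65 grasp [495.2 -50.2  73.8] jaw 72.3 tilt 0.08 w 45.5 F [-0.9 -0.2 -0.6] q6 -79.4 q1 -7.1
shift cm [-0.12 -0.06 -1.24] rot [ 0.     0.001 -0.005] dj -0.3
```

View pics/w6.png

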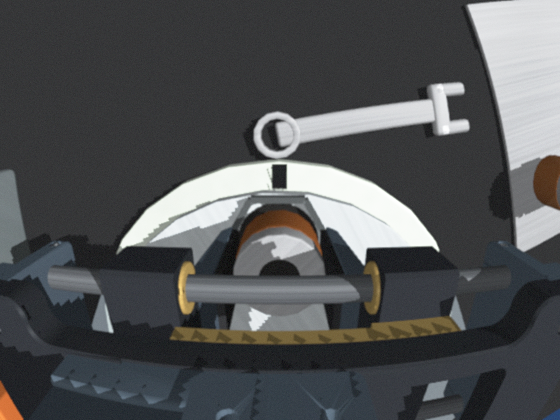

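```bash
python3 -m creep '[{"translation":[-0.08,-0.05,-0.5],"delta_rot":[0,0,0]},{"translation":[0,0,-0.4],"delta_rot":[0,0,0]},{"translation":[0,0,-0.3],"delta_rot":[0,0,0]},{"translation":[0,0,0],"delta_rot":[0,0,0]}]'
python3 go.py 494 -50.8 61.4 72
```

```text
time_s: 9.98
ee_pos: [494.0, -51.3, 56.4]
ee_rot: [55.9, 90.0, 38.1]
force: [-1.5, 1.1, 3.2]
gripper_width: 45.3
t 9.98 grasp [494.  -51.3  61.4] jaw 72.2 tilt 0.03 w 45.3 F [-1.5  1.1  3.2] q6 -79.5 q1 -7.3
shift cm [-0.    0.05  0.  ] rot [-0.     0.    -0.003] dj -0.2
```

```bash
python3 -m creep '[{"translation":[0,0,0],"delta_rot":[0,0,0]},{"translation":[0,0,0],"delta_rot":[0,0,0]},{"translation":[0,0,0],"delta_rot":[0,0,0]},{"translation":[0,0,0],"delta_rot":[0,0,0]},{"translation":[0,0,0],"delta_rot":[0,0,0]}]' 0.5
python3 -m creep '[{"translation":[0,0,2],"delta_rot":[0,0,0]},{"translation":[0,0,3],"delta_rot":[0,0,0]},{"translation":[0,0,3],"delta_rot":[0,0,0]},{"translation":[0,0,2],"delta_rot":[0,0,0]},{"translation":[0,0,0],"delta_rot":[0,0,0]}]' 0.5
python3 look.py wrist:w7 scene:s7; python3 go.py 589.6 -81.8 160 12.5; python3 hub.py s7
python3 - <<'E'
from geo import *
im2=cv2.cvtColor(load('s7')['im'],cv2.COLOR_RGB2BGR)
cv2.imwrite('pics/c7.png',cv2.resize(im2[185:330,205:350],(600,600),interpolation=cv2.INTER_CUBIC))
E
```

```text
time_s: 10.4
ee_pos: [494.0, -51.4, 55.9]
ee_rot: [67.2, 90.0, 49.3]
force: [-0.4, 0.2, 0.7]
gripper_width: 68.1
time_s: 10.82
ee_pos: [496.8, -51.8, 160.3]
ee_rot: [11.0, 89.5, -6.8]
force: [0.4, -0.0, 0.4]
gripper_width: 68.8
{'time_s': 10.92, 'ee_pos': [494.09, -51.43, 156.39], 'ee_rot': [13.49, 89.92, -4.31], 'force': [0.26, 0.19, -0.98], 'gripper_width': 68.73}
t 10.92 grasp [494.1 -51.4 161.4] jaw 72.2 tilt 0.08 w 68.7 F [ 0.3  0.2 -1. ] q6 -79.5 q1 -7.3
shift cm [ 9.55 -3.04 -0.14] rot [ 1.000e-03  1.000e-03 -1.042e+00] dj -59.7
s7 174 [591.5 -80.6 117.4] [589.9 -81.1] [14.7 54.8] bar 102.83122619999104
```

View pics/w7.png

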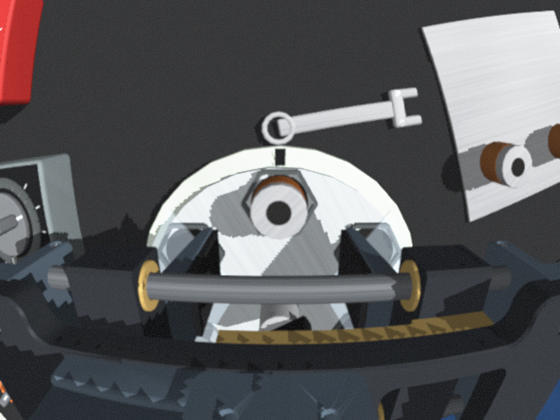

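View pics/c7.png

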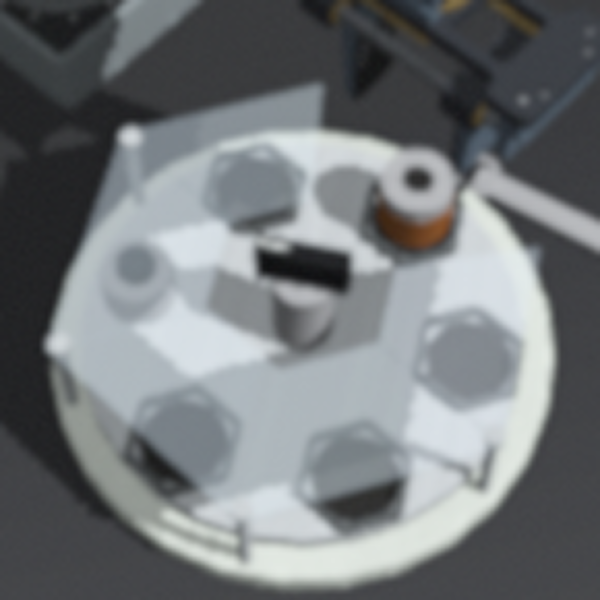

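The first jar stands upright in the bay nest, at crop (417,205). Next I click the turntable round by 60°.

```bash
python3 -m creep '[{"translation":[1.2,-0.4,0],"delta_rot":[0,0,-0.116]},{"translation":[1.2,-0.4,0],"delta_rot":[0,0,-0.116]},{"translation":[1.2,-0.4,0],"delta_rot":[0,0,-0.116]},{"translation":[1.2,-0.4,0],"delta_rot":[0,0,-0.116]},{"translation":[1.2,-0.4,0],"delta_rot":[0,0,-0.116]}]' -0.1 30
python3 -m creep '[{"translation":[1.2,-0.35,0],"delta_rot":[0,0,-0.116]},{"translation":[1.2,-0.35,0],"delta_rot":[0,0,-0.116]},{"translation":[1.15,-0.34,0],"delta_rot":[0,0,-0.116]},{"translation":[0,0,0],"delta_rot":[0,0,-0.112]},{"translation":[0,0,0],"delta_rot":[0,0,0]}]'
python3 -m creep '[{"translation":[0,0,0],"delta_rot":[0,0,0]}]'
python3 go.py 589.6 -81.8 113 12.8
```

```text
time_s: 11.33
ee_pos: [553.3, -71.4, 153.9]
ee_rot: [-138.2, 89.8, 170.4]
force: [0.2, 0.2, -0.1]
gripper_width: 41.5
time_s: 11.75
ee_pos: [588.9, -81.8, 153.6]
ee_rot: [-112.5, 89.8, 170.0]
force: [-0.4, 0.0, -1.0]
gripper_width: 41.0
time_s: 11.83
ee_pos: [588.4, -81.7, 154.1]
ee_rot: [-112.3, 89.8, 170.5]
force: [-0.2, -0.5, -0.6]
gripper_width: 41.1
t 11.83 grasp [588.4 -81.7 159.1] jaw 12.8 tilt 0.21 w 41.1 F [-0.2 -0.5 -0.6] q6 -21.8 q1 -9.0
shift cm [ 0.12 -0.01 -4.61] rot [-0.001 -0.004  0.001] dj 0.0
```

```bash
python3 -m creep '[{"translation":[0.1,0,-2.5],"delta_rot":[0,0,0]},{"translation":[0,0,-1.8],"delta_rot":[0,0,0]},{"translation":[0,0,-0.2],"delta_rot":[0,0,0]},{"translation":[0,0,0],"delta_rot":[0,0,0]},{"translation":[0,0,0],"delta_rot":[0,0,0]}]' -1 30
python3 -m creep '[{"translation":[0,0,0],"delta_rot":[0,0,0]},{"translation":[0,0,0],"delta_rot":[0,0,0]},{"translation":[0,0,0],"delta_rot":[0,0,0]}]' -1 30
python3 go.py 589.6 -81.8 113 12.8
```

```text
time_s: 12.25
ee_pos: [589.9, -81.6, 110.5]
ee_rot: [-117.4, 89.9, 165.3]
force: [0.9, -0.8, -7.8]
gripper_width: 14.0
time_s: 12.5
ee_pos: [589.9, -81.7, 110.6]
ee_rot: [-118.6, 89.9, 164.0]
force: [-0.1, -0.5, -9.3]
gripper_width: 13.9
t 12.5 grasp [589.9 -81.7 115.6] jaw 12.6 tilt 0.07 w 13.9 F [-0.1 -0.5 -9.3] q6 -21.6 q1 -9.0
shift cm [-0.03 -0.01 -0.26] rot [-0.    -0.001  0.003] dj 0.2
```

```bash
python3 -m creep '[{"translation":[0,0,0.1],"delta_rot":[0,0,0.1]},{"translation":[0,0,0.1],"delta_rot":[0,0,0.1]},{"translation":[0,0,0],"delta_rot":[0,0,0.1]},{"translation":[0,0,0],"delta_rot":[0,0,0.1]},{"translation":[0,0,0],"delta_rot":[0,0,0.1]}]' -1 30
python3 -m creep '[{"translation":[0,0,0],"delta_rot":[0,0,0.1]},{"translation":[0,0,0],"delta_rot":[0,0,0.1]},{"translation":[0,0,0],"delta_rot":[0,0,0.1]},{"translation":[0,0,0],"delta_rot":[0,0,0.1]},{"translation":[0,0,0],"delta_rot":[0,0,0.1]}]'
python3 -m creep '[{"translation":[0,0,0],"delta_rot":[0,0,0.04]},{"translation":[0,0,0],"delta_rot":[0,0,0]},{"translation":[0,0,0],"delta_rot":[0,0,0]}]'
python3 go.py 589.6 -81.8 113 72
```

```text
time_s: 12.92
ee_pos: [590.0, -81.6, 110.6]
ee_rot: [-156.9, 89.9, 154.6]
force: [2.9, 0.1, -19.3]
gripper_width: 13.7
time_s: 13.33
ee_pos: [590.1, -81.4, 110.6]
ee_rot: [171.5, 89.9, 151.7]
force: [3.2, 1.2, -20.1]
gripper_width: 13.8
time_s: 13.58
ee_pos: [590.1, -81.4, 110.6]
ee_rot: [172.7, 89.9, 154.8]
force: [5.5, 1.6, -25.9]
gripper_width: 13.9
t 13.58 grasp [590.1 -81.4 115.6] jaw 72.1 tilt 0.12 w 13.9 F [  5.5   1.6 -25.9] q6 -81.1 q1 -9.0
shift cm [-0.05 -0.04 -0.26] rot [-0.001 -0.002 -0.002] dj -0.1
```

```bash
python3 -m creep '[{"translation":[0,0,-0.3],"delta_rot":[0,0,0]},{"translation":[0,0,0],"delta_rot":[0,0,0]},{"translation":[0,0,0],"delta_rot":[0,0,0]},{"translation":[0,0,1.5],"delta_rot":[0,0,0]},{"translation":[0,0,3.5],"delta_rot":[0,0,0]}]' 1 30
python3 -m creep '[{"translation":[-0.77,3.45,0],"delta_rot":[0,0,0]},{"translation":[-0.77,3.45,0],"delta_rot":[0,0,0]},{"translation":[-0.77,3.45,0],"delta_rot":[0,0,0]},{"translation":[-0.77,3.45,0],"delta_rot":[0,0,0]},{"translation":[-0.77,3.45,0],"delta_rot":[0,0,0]}]'
python3 -m creep '[{"translation":[-0.77,3.4,0],"delta_rot":[0,0,0]},{"translation":[-0.77,3.4,0],"delta_rot":[0,0,0]},{"translation":[-0.77,3.4,0],"delta_rot":[0,0,0]},{"translation":[0,0,0],"delta_rot":[0,0,0]},{"translation":[0,0,0],"delta_rot":[0,0,0]}]'
python3 look.py wrist:w8 scene:s8 top:t8; python3 hub.py s8 t8; python3 go.py 528 192.5 35 72
cat > jars.py <<'E'
import sys
from geo import *
for n in sys.argv[1:]:
    D=load(n);d=D['d'];v,u=np.mgrid[:420,:560];K=D['K']
    X=np.stack([(u-K[0,2])/K[0,0]*d,(v-K[1,2])/K[1,1]*d,d],-1)
    W=(X-D['t'])@D['R']
    m=(d>0)&(W[...,2]>40)&(W[...,2]<60)&(W[...,0]>330)&(W[...,0]<620)&(W[...,1]>110)&(W[...,1]<400)
    nn,l,st,c=cv2.connectedComponentsWithStats(m.astype(np.uint8))
    for i in range(1,nn):
        if st[i,4]>20:
            q=W[l==i];print(n,st[i,4],q[:,:2].mean(0).round(1),((q[:,:2].max(0)+q[:,:2].min(0))/2).round(1),np.median(q[:,2]).round(1),c[i].round())
E
python3 jars.py s8 t8
```

```text
time_s: 14.0
ee_pos: [588.2, -81.6, 158.5]
ee_rot: [-170.0, 89.6, 172.2]
force: [0.2, -0.7, -1.2]
gripper_width: 44.3
time_s: 14.42
ee_pos: [552.3, 92.0, 162.6]
ee_rot: [24.7, 89.7, 6.9]
force: [-0.5, 0.3, 0.8]
gripper_width: 77.7
time_s: 14.83
ee_pos: [529.1, 194.2, 162.0]
ee_rot: [29.7, 89.8, 12.0]
force: [0.4, 0.4, -0.3]
gripper_width: 91.3
{'time_s': 14.98, 'ee_pos': [529.43, 191.76, 161.01], 'ee_rot': [20.72, 89.9, 2.85], 'force': [0.18, 0.12, -0.22], 'gripper_width': 91.19}
s8 163 [591.4 -80.3 117.7] [589.6 -81.3] [15.1 55.7] bar 162.06160566623274
t8 83 [588.8 -82.2 119.5] [589.1 -81.9] [13.8 55.7] bar 161.49741835461762
t 14.98 grasp [529.4 191.8 166. ] jaw 72.1 tilt 0.1 w 91.2 F [ 0.2  0.1 -0.2] q6 -53.4 q1 18.8
shift cm [ -0.14   0.07 -13.1 ] rot [-0.     0.002 -0.002] dj -0.1
s8 279 [529.4 192.6] [527.2 192.6] 47.6 [394. 284.]
s8 309 [531.2 308.7] [529.5 309.1] 47.3 [443. 304.]
t8 84 [521.3 308.8] [520.5 309.7] 47.4 [160. 194.]
```

View pics/w8.png

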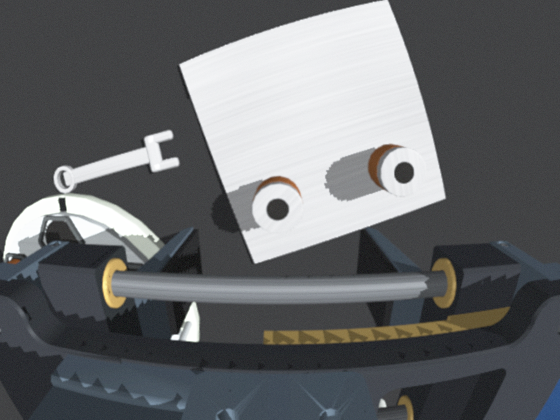

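View pics/s8.png

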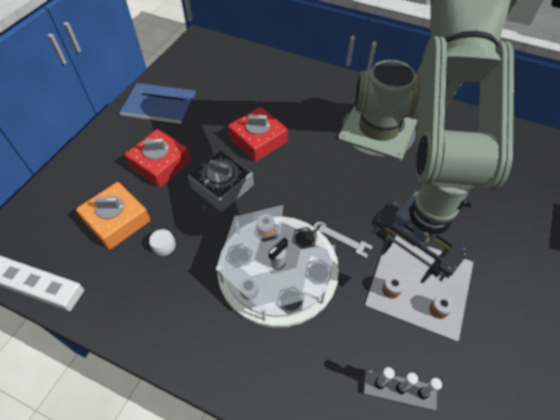

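Jar A is now under the hood, at scene pixel (267,226). The next jar stands at (528,192.6). An empty nest is in the bay.

```bash
python3 -m creep '[{"translation":[-0.1,0.1,-3.8],"delta_rot":[0,0,0]},{"translation":[0,0,-3.8],"delta_rot":[0,0,0]},{"translation":[0,0,-3],"delta_rot":[0,0,0]},{"translation":[0,0,-1.8],"delta_rot":[0,0,0]},{"translation":[0,0,-0.7],"delta_rot":[0,0,0]}]' 1 25
python3 -m creep '[{"translation":[0,0,0],"delta_rot":[0,0,0]},{"translation":[0,0,0],"delta_rot":[0,0,0]}]' 1 25
python3 go.py 528 192.5 35 72
```

```text
time_s: 15.4
ee_pos: [526.5, 191.5, 26.3]
ee_rot: [-141.6, 89.7, -159.6]
force: [-0.9, -0.1, -0.7]
gripper_width: 91.5
time_s: 15.57
ee_pos: [528.9, 193.1, 29.8]
ee_rot: [36.8, 89.9, 18.9]
force: [0.4, 0.4, 0.7]
gripper_width: 91.4
t 15.57 grasp [528.9 193.1  34.8] jaw 72.1 tilt 0.08 w 91.4 F [0.4 0.4 0.7] q6 -53.2 q1 18.9
shift cm [-0.09 -0.06  0.02] rot [-0.     0.001 -0.002] dj -0.1
```

```bash
python3 -m creep '[{"translation":[0,0,0],"delta_rot":[0,0,0]},{"translation":[0,0,0],"delta_rot":[0,0,0]},{"translation":[0,0,0],"delta_rot":[0,0,0]},{"translation":[0,0,0],"delta_rot":[0,0,0]},{"translation":[0,0,0],"delta_rot":[0,0,0]}]' -1 25
python3 -m creep '[{"translation":[0,0,0],"delta_rot":[0,0,0]},{"translation":[0,0,0],"delta_rot":[0,0,0]},{"translation":[0,0,0],"delta_rot":[0,0,0]},{"translation":[0,0,0],"delta_rot":[0,0,0]}]'
python3 go.py 528 192.5 35 72
python3 -m creep '[{"translation":[0,0,1],"delta_rot":[0,0,0]},{"translation":[0,0,3],"delta_rot":[0,0,0]},{"translation":[0,0,3],"delta_rot":[0,0,0]},{"translation":[0,0,2.5],"delta_rot":[0,0,0]},{"translation":[0,0,0],"delta_rot":[0,0,0]}]'
python3 go.py 494 -51 128 72
```

```text
time_s: 15.98
ee_pos: [528.1, 193.8, 29.6]
ee_rot: [40.0, 89.9, 22.2]
force: [0.1, 0.1, -0.5]
gripper_width: 60.7
time_s: 16.32
ee_pos: [527.8, 193.7, 29.1]
ee_rot: [101.3, 90.0, 83.5]
force: [-1.1, 0.6, 1.3]
gripper_width: 45.3
t 16.32 grasp [527.8 193.7  34.1] jaw 72.2 tilt 0.01 w 45.3 F [-1.1  0.6  1.3] q6 -53.2 q1 19.0
shift cm [ 0.02 -0.12  0.09] rot [-0.     0.    -0.003] dj -0.2
time_s: 16.73
ee_pos: [531.0, 194.8, 129.8]
ee_rot: [37.1, 89.4, 19.3]
force: [1.5, 0.7, -0.7]
gripper_width: 45.2
t 16.73 grasp [530.9 194.8 134.8] jaw 72.2 tilt 0.62 w 45.2 F [ 1.5  0.7 -0.7] q6 -53.2 q1 19.0
shift cm [ -3.69 -24.58  -0.68] rot [-0.004  0.01  -0.003] dj -0.2
```

```bash
python3 -m creep '[{"translation":[-1.4,-3.4,0],"delta_rot":[0,0,0]},{"translation":[-1.4,-3.4,0],"delta_rot":[0,0,0]},{"translation":[-1.2,-3.5,0],"delta_rot":[0,0,0]},{"translation":[-0.6,-3.5,0],"delta_rot":[0,0,0]},{"translation":[0,-3.5,0],"delta_rot":[0,0,0]}]'
python3 -m creep '[{"translation":[0.4,-3.5,0],"delta_rot":[0,0,0]},{"translation":[0.8,-3.0,0],"delta_rot":[0,0,0]},{"translation":[0,-0.7,0],"delta_rot":[0,0,0]},{"translation":[0,0,0],"delta_rot":[0,0,0]},{"translation":[0,0,0],"delta_rot":[0,0,0]}]'
python3 go.py 494 -50.8 72 72;python3 look.py top:t9; python3 go.py 494 -50.8 72 72; python3 hub.py t9
```

```text
time_s: 17.15
ee_pos: [479.4, 19.5, 123.7]
ee_rot: [-164.0, 89.9, 178.2]
force: [1.0, 0.1, -0.8]
gripper_width: 45.1
time_s: 17.57
ee_pos: [493.2, -51.0, 123.6]
ee_rot: [162.4, 89.9, 144.5]
force: [-0.2, -0.1, 0.1]
gripper_width: 45.3
t 17.57 grasp [493.2 -51.  128.6] jaw 72.1 tilt 0.09 w 45.3 F [-0.2 -0.1  0.1] q6 -79.4 q1 -7.3
shift cm [ 0.08  0.02 -5.66] rot [-0.001 -0.001 -0.002] dj -0.1
{'time_s': 17.62, 'ee_pos': [493.23, -50.45, 123.68], 'ee_rot': [162.07, 89.92, 144.27], 'force': [-0.05, 0.75, -0.41], 'gripper_width': 45.43}
t 17.62 grasp [493.2 -50.5 128.7] jaw 72.2 tilt 0.08 w 45.4 F [-0.   0.8 -0.4] q6 -79.4 q1 -7.2
shift cm [ 0.08 -0.03 -5.67] rot [-0.001 -0.001 -0.003] dj -0.2
t9 58 [597.  -84.5 118.9] [597.  -84.4] [13.9 39.6] bar 160.23597340149075
```

```bash
python3 -m creep '[{"translation":[0.05,0,-2.5],"delta_rot":[0,0,0]},{"translation":[0,0,-2],"delta_rot":[0,0,0]},{"translation":[0,0,-1.2],"delta_rot":[0,0,0]},{"translation":[0,0,0],"delta_rot":[0,0,0]},{"translation":[0,0,0],"delta_rot":[0,0,0]}]'
python3 look.py wrist:w10; python3 go.py 494 -50.8 60.2 72
```

```text
time_s: 18.03
ee_pos: [493.8, -50.0, 66.6]
ee_rot: [-179.8, 89.9, 162.5]
force: [0.6, -0.8, -0.6]
gripper_width: 45.5
{'time_s': 18.08, 'ee_pos': [494.61, -50.31, 67.4], 'ee_rot': [40.56, 89.97, 22.84], 'force': [0.37, -0.36, -1.17], 'gripper_width': 45.55}
t 18.08 grasp [494.6 -50.3  72.4] jaw 72.3 tilt 0.03 w 45.6 F [ 0.4 -0.4 -1.2] q6 -79.4 q1 -7.1
shift cm [-0.06 -0.05 -1.22] rot [-0.     0.    -0.005] dj -0.3
```

View pics/w10.png

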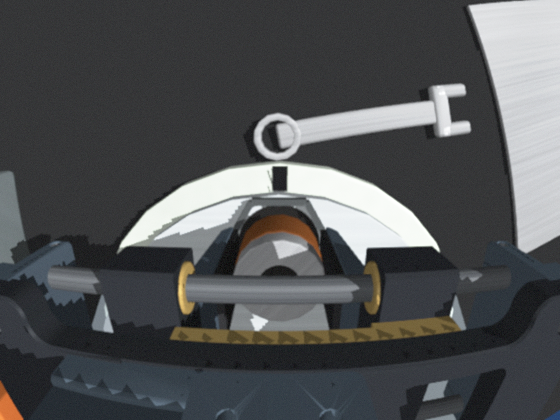

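```bash
python3 -m creep '[{"translation":[-0.05,-0.05,-0.5],"delta_rot":[0,0,0]},{"translation":[0,0,-0.4],"delta_rot":[0,0,0]},{"translation":[0,0,-0.3],"delta_rot":[0,0,0]},{"translation":[0,0,0],"delta_rot":[0,0,0]}]'
python3 go.py 494 -50.8 60.2 72
python3 -m creep '[{"translation":[0,0,0],"delta_rot":[0,0,0]},{"translation":[0,0,0],"delta_rot":[0,0,0]},{"translation":[0,0,0],"delta_rot":[0,0,0]},{"translation":[0,0,0],"delta_rot":[0,0,0]},{"translation":[0,0,0],"delta_rot":[0,0,0]}]' 0.5
python3 -m creep '[{"translation":[0,0,2],"delta_rot":[0,0,0]},{"translation":[0,0,3],"delta_rot":[0,0,0]},{"translation":[0,0,3],"delta_rot":[0,0,0]},{"translation":[0,0,2],"delta_rot":[0,0,0]},{"translation":[0,0,0],"delta_rot":[0,0,0]}]' 0.5
python3 look.py wrist:w11 scene:s11; python3 go.py 589.6 -81.8 113 72; python3 hub.py s11
python3 - <<'E'
from geo import *
im2=cv2.cvtColor(load('s11')['im'],cv2.COLOR_RGB2BGR)
im1=cv2.cvtColor(load('w11')['im'],cv2.COLOR_RGB2BGR)
cv2.imwrite('pics/c11.png',np.hstack([cv2.resize(im2[185:330,205:350],(400,400),interpolation=cv2.INTER_CUBIC),cv2.resize(im1[110:310,180:380],(400,400))]))
E
```

```text
time_s: 18.42
ee_pos: [494.0, -51.8, 55.1]
ee_rot: [23.9, 90.0, 6.1]
force: [-0.2, -0.1, -1.3]
gripper_width: 45.1
t 18.42 grasp [494.  -51.8  60.1] jaw 72.2 tilt 0.03 w 45.1 F [-0.2 -0.1 -1.3] q6 -79.5 q1 -7.3
shift cm [-0.    0.1   0.01] rot [-0.     0.001 -0.003] dj -0.2
time_s: 18.83
ee_pos: [493.9, -51.8, 55.0]
ee_rot: [47.2, 90.0, 29.3]
force: [0.6, 0.1, -0.4]
gripper_width: 68.3
time_s: 19.25
ee_pos: [496.7, -52.2, 159.4]
ee_rot: [10.9, 89.5, -6.9]
force: [0.7, 0.7, 0.0]
gripper_width: 68.2
{'time_s': 19.35, 'ee_pos': [494.0, -51.83, 155.45], 'ee_rot': [13.44, 89.91, -4.37], 'force': [-0.17, 0.26, 0.46], 'gripper_width': 68.31}
t 19.35 grasp [494.  -51.8 160.4] jaw 72.2 tilt 0.09 w 68.3 F [-0.2  0.3  0.5] q6 -79.5 q1 -7.3
shift cm [ 9.56 -3.   -4.74] rot [ 0.     0.002 -0.003] dj -0.2
s11 164 [591.8 -80.6 117.7] [590.4 -81. ] [14.4 56.5] bar 161.9643942526677
```

View pics/c11.png

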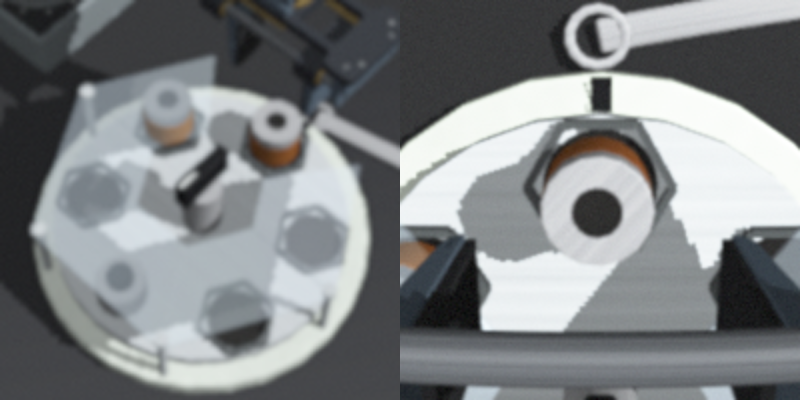

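```bash
python3 -m creep '[{"translation":[1.2,-0.4,0],"delta_rot":[0,0,-0.12]},{"translation":[1.2,-0.4,0],"delta_rot":[0,0,-0.12]},{"translation":[1.2,-0.4,0],"delta_rot":[0,0,-0.12]},{"translation":[1.2,-0.4,0],"delta_rot":[0,0,-0.12]},{"translation":[1.2,-0.4,0],"delta_rot":[0,0,-0.12]}]' -0.1 30
python3 -m creep '[{"translation":[1.2,-0.35,0],"delta_rot":[0,0,-0.12]},{"translation":[1.2,-0.35,0],"delta_rot":[0,0,-0.12]},{"translation":[1.15,-0.3,0],"delta_rot":[0,0,-0.12]},{"translation":[0,0,0],"delta_rot":[0,0,-0.12]},{"translation":[0,0,0],"delta_rot":[0,0,-0.12]}]'
python3 -m creep '[{"translation":[0,0,0],"delta_rot":[0,0,-0.12]},{"translation":[0,0,0],"delta_rot":[0,0,-0.12]},{"translation":[0,0,0],"delta_rot":[0,0,-0.12]},{"translation":[0,0,0],"delta_rot":[0,0,-0.12]},{"translation":[0,0,0],"delta_rot":[0,0,-0.12]}]'
python3 -m creep '[{"translation":[0,0,0],"delta_rot":[0,0,-0.12]},{"translation":[0,0,0],"delta_rot":[0,0,-0.12]},{"translation":[0,0,0],"delta_rot":[0,0,-0.12]},{"translation":[0,0,0],"delta_rot":[0,0,-0.12]},{"translation":[0,0,0],"delta_rot":[0,0,-0.12]}]'
python3 -m creep '[{"translation":[0,0,0],"delta_rot":[0,0,-0.12]},{"translation":[0,0,0],"delta_rot":[0,0,-0.12]},{"translation":[0,0,0],"delta_rot":[0,0,-0.12]},{"translation":[0,0,0],"delta_rot":[0,0,-0.12]},{"translation":[0,0,0],"delta_rot":[0,0,-0.12]}]'
python3 -m creep '[{"translation":[0,0,0],"delta_rot":[0,0,-0.12]},{"translation":[0,0,0],"delta_rot":[0,0,-0.025]},{"translation":[0,0,0],"delta_rot":[0,0,0]},{"translation":[0,0,0],"delta_rot":[0,0,0]}]'
python3 go.py 589.8 -81.6 113 71.9
```

```text
time_s: 19.77
ee_pos: [553.2, -71.8, 152.9]
ee_rot: [-137.3, 89.8, 170.1]
force: [0.7, 0.4, -0.2]
gripper_width: 41.6
time_s: 20.18
ee_pos: [588.8, -81.8, 152.5]
ee_rot: [-102.3, 89.8, 170.8]
force: [-0.1, -0.0, -0.0]
gripper_width: 41.0
time_s: 20.6
ee_pos: [588.2, -81.6, 152.7]
ee_rot: [-67.6, 89.8, 171.2]
force: [-0.3, 0.9, 0.2]
gripper_width: 41.1
time_s: 21.02
ee_pos: [588.2, -81.6, 152.7]
ee_rot: [-32.4, 89.8, 172.0]
force: [0.6, 0.7, -0.0]
gripper_width: 41.5
time_s: 21.43
ee_pos: [588.2, -81.6, 152.7]
ee_rot: [2.1, 89.8, 172.1]
force: [0.1, -0.5, 0.3]
gripper_width: 40.9
time_s: 21.77
ee_pos: [588.8, -81.7, 153.9]
ee_rot: [11.3, 89.9, 173.5]
force: [-0.3, -0.1, 0.1]
gripper_width: 41.3
t 21.77 grasp [588.8 -81.7 158.9] jaw 72.1 tilt 0.12 w 41.3 F [-0.3 -0.1  0.1] q6 98.9 q1 -9.0
shift cm [ 0.1   0.01 -4.59] rot [-0.    -0.002 -0.004] dj -0.2
```

```bash
python3 -m creep '[{"translation":[0.1,0,-2.5],"delta_rot":[0,0,0]},{"translation":[0,0,-1.8],"delta_rot":[0,0,0]},{"translation":[0,0,-0.2],"delta_rot":[0,0,0]},{"translation":[0,0,0],"delta_rot":[0,0,0]},{"translation":[0,0,0],"delta_rot":[0,0,0]}]' -0.1 30
python3 -m creep '[{"translation":[0,0,0],"delta_rot":[0,0,0]},{"translation":[0,0,0],"delta_rot":[0,0,0]},{"translation":[0,0,0],"delta_rot":[0,0,0]},{"translation":[0,0,0],"delta_rot":[0,0,0]},{"translation":[0,0,0],"delta_rot":[0,0,0]}]' -1 30
python3 go.py 589.6 -81.8 113 72
python3 -m creep '[{"translation":[0,0,0],"delta_rot":[0,0,0.1]},{"translation":[0,0,0],"delta_rot":[0,0,0.1]},{"translation":[0,0,0],"delta_rot":[0,0,0.1]},{"translation":[0,0,0],"delta_rot":[0,0,0.1]},{"translation":[0,0,0],"delta_rot":[0,0,0.1]}]' -1 30
python3 -m creep '[{"translation":[0,0,0],"delta_rot":[0,0,0.1]},{"translation":[0,0,0],"delta_rot":[0,0,0.1]},{"translation":[0,0,0],"delta_rot":[0,0,0.1]},{"translation":[0,0,0],"delta_rot":[0,0,0.1]},{"translation":[0,0,0],"delta_rot":[0,0,0.1]}]'
python3 -m creep '[{"translation":[0,0,0],"delta_rot":[0,0,0.045]},{"translation":[0,0,0],"delta_rot":[0,0,0]},{"translation":[0,0,0],"delta_rot":[0,0,0]}]'
python3 go.py 589.6 -81.8 113 132
```

```text
time_s: 22.18
ee_pos: [590.8, -81.9, 110.5]
ee_rot: [-176.7, 90.0, -14.7]
force: [0.6, 0.3, -0.4]
gripper_width: 40.9
time_s: 22.6
ee_pos: [590.6, -81.6, 110.5]
ee_rot: [-150.1, 89.9, 11.9]
force: [0.7, 1.0, 1.8]
gripper_width: 13.7
t 22.6 grasp [590.6 -81.6 115.5] jaw 72.0 tilt 0.06 w 13.7 F [0.7 1.  1.8] q6 99.0 q1 -9.0
shift cm [-0.1  -0.02 -0.25] rot [-0.     0.001  0.   ] dj 0.0
time_s: 23.02
ee_pos: [590.7, -81.2, 110.5]
ee_rot: [-139.7, 89.9, 51.1]
force: [0.2, 1.9, 2.0]
gripper_width: 13.5
time_s: 23.43
ee_pos: [590.5, -80.7, 110.5]
ee_rot: [-150.3, 89.9, 69.2]
force: [0.3, 3.2, 2.7]
gripper_width: 14.0
time_s: 23.68
ee_pos: [590.5, -80.7, 110.5]
ee_rot: [-152.7, 89.9, 69.1]
force: [-0.1, 6.2, 4.4]
gripper_width: 13.9
t 23.68 grasp [590.5 -80.7 115.5] jaw 131.8 tilt 0.1 w 13.9 F [-0.1  6.2  4.4] q6 39.2 q1 -8.9
shift cm [-0.09 -0.11 -0.25] rot [-0.002  0.001  0.004] dj 0.2
```

```bash
python3 -m creep '[{"translation":[0,0,0],"delta_rot":[0,0,0]},{"translation":[0,0,0],"delta_rot":[0,0,0]},{"translation":[0,0,0],"delta_rot":[0,0,0]},{"translation":[0,0,1.5],"delta_rot":[0,0,0]},{"translation":[0,0,3.5],"delta_rot":[0,0,0]}]' 1 30
python3 -m creep '[{"translation":[-0.6,3.9,0],"delta_rot":[0,0,0]},{"translation":[-0.6,3.9,0],"delta_rot":[0,0,0]},{"translation":[-0.6,3.9,0],"delta_rot":[0,0,0]},{"translation":[-0.6,3.9,0],"delta_rot":[0,0,0]},{"translation":[-0.6,3.9,0],"delta_rot":[0,0,0]}]'
python3 -m creep '[{"translation":[-0.6,3.9,0],"delta_rot":[0,0,0]},{"translation":[-0.6,3.9,0],"delta_rot":[0,0,0]},{"translation":[-0.6,3.9,0],"delta_rot":[0,0,0]},{"translation":[-0.6,3.9,0],"delta_rot":[0,0,0]},{"translation":[-0.6,3.8,0],"delta_rot":[0,0,0]}]'
python3 -m creep '[{"translation":[0,0,0],"delta_rot":[0,0,0]},{"translation":[0,0,0],"delta_rot":[0,0,0]}]'
python3 look.py scene:s12 top:t12 wrist:w12; python3 hub.py s12 t12;python3 jars.py s12 t12; python3 go.py 530 308.5 35 132
```

```text
time_s: 24.1
ee_pos: [587.1, -81.9, 155.7]
ee_rot: [-46.5, 89.4, 175.4]
force: [-0.2, -0.1, 0.2]
gripper_width: 44.4
time_s: 24.52
ee_pos: [559.9, 114.2, 159.9]
ee_rot: [73.2, 90.0, -65.0]
force: [-0.3, 0.0, -0.2]
gripper_width: 77.8
time_s: 24.93
ee_pos: [530.0, 308.7, 159.8]
ee_rot: [79.5, 90.0, -58.6]
force: [0.3, 0.4, -0.2]
gripper_width: 91.4
time_s: 25.1
ee_pos: [529.9, 308.6, 159.4]
ee_rot: [46.7, 89.9, -91.2]
force: [-0.8, -0.2, -0.1]
gripper_width: 91.5
{'time_s': 25.25, 'ee_pos': [530.56, 305.83, 159.73], 'ee_rot': [34.47, 89.94, -103.73], 'force': [-0.5, -0.18, 1.02], 'gripper_width': 91.65}
s12 151 [592.1 -80.  118.2] [589.8 -81. ] [55.  14.1] bar 41.832179856091116
t12 84 [588.2 -82.7 118.8] [588.5 -82.2] [54.6 13.8] bar 42.64882005040823
s12 291 [532.2 309.2] [530.2 309. ] 47.3 [443. 304.]
t12 148 [529.  307.2] [529.6 308.9] 47.9 [160. 192.]
t 25.25 grasp [530.6 305.8 164.7] jaw 131.8 tilt 0.06 w 91.7 F [-0.5 -0.2  1. ] q6 77.1 q1 28.9
shift cm [ -0.06   0.27 -12.97] rot [ 0.001 -0.     0.003] dj 0.2
```

View pics/w12.png

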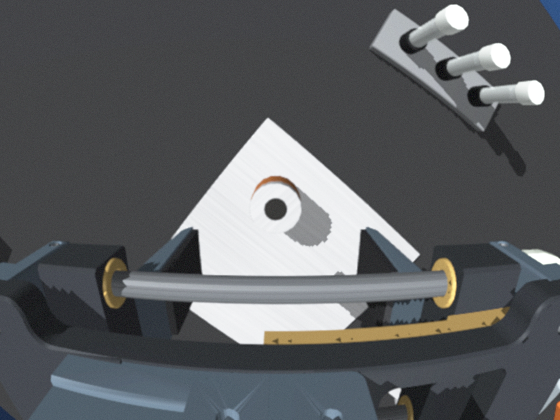

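View pics/t12.png

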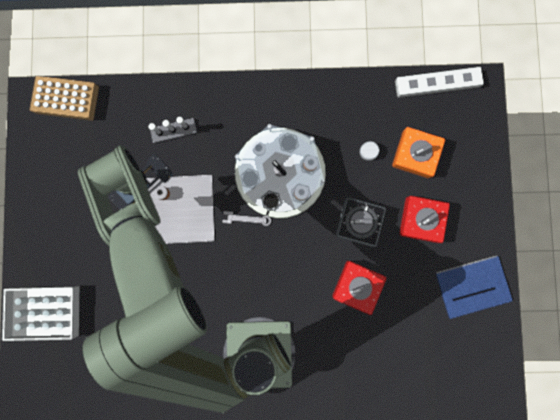

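```bash
python3 -m creep '[{"translation":[0,0,-3.8],"delta_rot":[0,0,0]},{"translation":[0,0,-3.8],"delta_rot":[0,0,0]},{"translation":[0,0,-3],"delta_rot":[0,0,0]},{"translation":[0,0,-1.8],"delta_rot":[0,0,0]},{"translation":[0,0,-0.6],"delta_rot":[0,0,0]}]' 1 25
python3 -m creep '[{"translation":[0,0,0],"delta_rot":[0,0,0]},{"translation":[0,0,0],"delta_rot":[0,0,0]}]' 1 25
python3 go.py 530 308.7 35 132
```

```text
time_s: 25.67
ee_pos: [528.8, 304.2, 26.6]
ee_rot: [-9.5, 89.6, -147.7]
force: [-0.5, 0.3, -0.4]
gripper_width: 91.0
time_s: 25.83
ee_pos: [531.4, 306.6, 30.9]
ee_rot: [158.6, 89.9, 20.3]
force: [-0.4, 0.0, 0.6]
gripper_width: 91.1
t 25.83 grasp [531.4 306.6  35.9] jaw 131.8 tilt 0.09 w 91.1 F [-0.4  0.   0.6] q6 77.1 q1 28.9
shift cm [-0.14  0.21 -0.09] rot [-0.001  0.001  0.004] dj 0.2
```

```bash
python3 -m creep '[{"translation":[-0.05,0.1,0],"delta_rot":[0,0,0]},{"translation":[0,0,0],"delta_rot":[0,0,0]},{"translation":[0,0,0],"delta_rot":[0,0,0]},{"translation":[0,0,0],"delta_rot":[0,0,0]},{"translation":[0,0,0],"delta_rot":[0,0,0]}]' -1 25
python3 -m creep '[{"translation":[0,0,0],"delta_rot":[0,0,0]},{"translation":[0,0,0],"delta_rot":[0,0,0]},{"translation":[0,0,0],"delta_rot":[0,0,0]},{"translation":[0,0,0],"delta_rot":[0,0,0]}]'
python3 go.py 530 308.7 35 132
python3 -m creep '[{"translation":[0,0,1],"delta_rot":[0,0,0]},{"translation":[0,0,3],"delta_rot":[0,0,0]},{"translation":[0,0,3],"delta_rot":[0,0,0]},{"translation":[0,0,2.5],"delta_rot":[0,0,0]},{"translation":[0,0,0],"delta_rot":[0,0,0]}]'
python3 go.py 494 -51 128 72
```

```text
time_s: 26.25
ee_pos: [530.0, 308.4, 30.6]
ee_rot: [161.0, 89.9, 22.9]
force: [0.1, 0.9, -0.0]
gripper_width: 60.9
time_s: 26.58
ee_pos: [529.7, 308.3, 30.1]
ee_rot: [-96.8, 90.0, 125.1]
force: [-0.7, 0.1, 0.5]
gripper_width: 45.4
t 26.58 grasp [529.7 308.3  35.1] jaw 131.9 tilt 0.01 w 45.4 F [-0.7  0.1  0.5] q6 77.2 q1 29.1
shift cm [ 0.03  0.04 -0.01] rot [-0.    -0.     0.002] dj 0.1
time_s: 27.0
ee_pos: [532.9, 309.8, 131.2]
ee_rot: [166.0, 89.4, 27.8]
force: [1.0, 0.7, -0.3]
gripper_width: 45.6
t 27.0 grasp [532.8 309.8 136.2] jaw 131.9 tilt 0.65 w 45.6 F [ 1.   0.7 -0.3] q6 77.2 q1 29.1
shift cm [ -3.88 -36.08  -0.82] rot [ 0.     0.012 -1.045] dj -59.9
```

```bash
python3 -m creep '[{"translation":[-1.2,-3.3,0],"delta_rot":[0,0,-0.105]},{"translation":[-1.2,-3.4,0],"delta_rot":[0,0,-0.105]},{"translation":[-1.2,-3.4,0],"delta_rot":[0,0,-0.105]},{"translation":[-1.0,-3.4,0],"delta_rot":[0,0,-0.105]},{"translation":[-0.8,-3.4,0],"delta_rot":[0,0,-0.105]}]'
python3 -m creep '[{"translation":[0,-3.4,0],"delta_rot":[0,0,-0.105]},{"translation":[0,-3.4,0],"delta_rot":[0,0,-0.105]},{"translation":[0,-3.4,0],"delta_rot":[0,0,-0.105]},{"translation":[0.6,-3.4,0],"delta_rot":[0,0,-0.105]},{"translation":[0.8,-3.4,0],"delta_rot":[0,0,-0.1]}]'
python3 -m creep '[{"translation":[0.4,-2.0,0],"delta_rot":[0,0,0]},{"translation":[0,0,0],"delta_rot":[0,0,0]},{"translation":[0,0,0],"delta_rot":[0,0,0]}]'
python3 look.py scene:s13; python3 go.py 494 -50.8 73 72
```

```text
time_s: 27.42
ee_pos: [474.0, 137.6, 124.4]
ee_rot: [12.6, 89.9, -155.8]
force: [0.5, -0.6, -1.5]
gripper_width: 46.0
time_s: 27.83
ee_pos: [488.5, -32.4, 124.6]
ee_rot: [18.5, 89.9, -179.8]
force: [0.9, -0.5, -0.7]
gripper_width: 45.9
time_s: 28.08
ee_pos: [493.3, -51.6, 124.4]
ee_rot: [4.4, 89.9, 166.3]
force: [0.7, 0.3, -1.5]
gripper_width: 45.3
{'time_s': 28.13, 'ee_pos': [493.09, -50.66, 124.45], 'ee_rot': [0.54, 89.9, 162.49], 'force': [-0.76, 0.73, -0.65], 'gripper_width': 45.48}
t 28.13 grasp [493.1 -50.7 129.5] jaw 72.0 tilt 0.1 w 45.5 F [-0.8  0.7 -0.7] q6 100.8 q1 -7.2
shift cm [ 0.09 -0.01 -5.65] rot [-0.001 -0.002  0.001] dj 0.0
```

```bash
python3 -m creep '[{"translation":[0.06,0,-2.5],"delta_rot":[0,0,0]},{"translation":[0,0,-2],"delta_rot":[0,0,0]},{"translation":[0,0,-1.2],"delta_rot":[0,0,0]},{"translation":[0,0,0],"delta_rot":[0,0,0]},{"translation":[0,0,0],"delta_rot":[0,0,0]}]'
python3 look.py wrist:w14; python3 go.py 494 -50.8 61.1 72
```

```text
time_s: 28.55
ee_pos: [493.8, -49.6, 67.6]
ee_rot: [8.3, 89.9, 170.4]
force: [0.3, 1.0, -0.8]
gripper_width: 45.2
{'time_s': 28.6, 'ee_pos': [494.59, -49.89, 68.35], 'ee_rot': [-159.84, 89.99, 2.24], 'force': [0.54, -0.82, -1.67], 'gripper_width': 45.21}
t 28.6 grasp [494.6 -49.9  73.3] jaw 72.1 tilt 0.01 w 45.2 F [ 0.5 -0.8 -1.7] q6 100.8 q1 -7.1
shift cm [-0.06 -0.09 -1.22] rot [-0.     0.    -0.002] dj -0.1
```

View pics/w14.png

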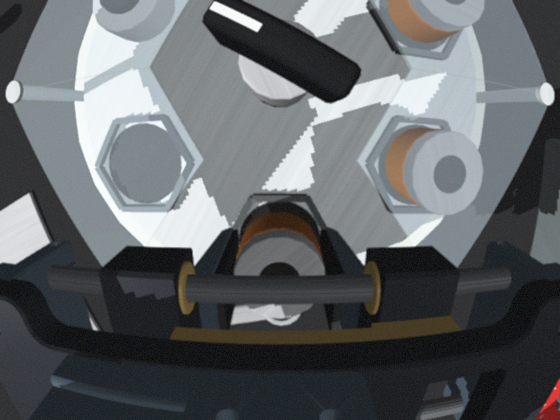

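```bash
python3 -m creep '[{"translation":[-0.05,-0.05,-0.5],"delta_rot":[0,0,0]},{"translation":[0,0,-0.4],"delta_rot":[0,0,0]},{"translation":[0,0,-0.3],"delta_rot":[0,0,0]},{"translation":[0,0,0],"delta_rot":[0,0,0]}]'
python3 go.py 494 -50.8 61.1 72
python3 -m creep '[{"translation":[0,0,0],"delta_rot":[0,0,0]},{"translation":[0,0,0],"delta_rot":[0,0,0]},{"translation":[0,0,0],"delta_rot":[0,0,0]},{"translation":[0,0,0],"delta_rot":[0,0,0]},{"translation":[0,0,0],"delta_rot":[0,0,0]}]' 0.5
python3 -m creep '[{"translation":[0,0,2],"delta_rot":[0,0,0]},{"translation":[0,0,3],"delta_rot":[0,0,0]},{"translation":[0,0,3],"delta_rot":[0,0,0]},{"translation":[0,0,2],"delta_rot":[0,0,0]},{"translation":[0,0,0],"delta_rot":[0,0,0]}]' 0.5
python3 look.py wrist:w15 scene:s15; python3 go.py 589.6 -81.8 113 132; python3 hub.py s15
python3 - <<'E'
from geo import *
im2=cv2.cvtColor(load('s15')['im'],cv2.COLOR_RGB2BGR)
im1=cv2.cvtColor(load('w15')['im'],cv2.COLOR_RGB2BGR)
cv2.imwrite('pics/c15.png',np.hstack([cv2.resize(im2[185:330,205:350],(400,400),interpolation=cv2.INTER_CUBIC),cv2.resize(im1[110:310,180:380],(400,400))]))
E
```

```text
time_s: 28.93
ee_pos: [494.1, -51.3, 56.1]
ee_rot: [-173.4, 90.0, -11.4]
force: [-0.3, 0.8, -1.2]
gripper_width: 45.5
t 28.93 grasp [494.1 -51.3  61.1] jaw 72.0 tilt 0.03 w 45.5 F [-0.3  0.8 -1.2] q6 100.8 q1 -7.3
shift cm [-0.01  0.05  0.  ] rot [0. 0. 0.] dj 0.0
time_s: 29.35
ee_pos: [494.0, -51.3, 56.0]
ee_rot: [168.1, 90.0, -29.9]
force: [-0.4, -0.3, 0.4]
gripper_width: 68.5
time_s: 29.77
ee_pos: [496.8, -51.7, 160.4]
ee_rot: [-169.8, 89.5, -7.8]
force: [0.1, 0.4, 0.2]
gripper_width: 68.3
{'time_s': 29.87, 'ee_pos': [494.09, -51.32, 156.44], 'ee_rot': [-172.56, 89.92, -10.56], 'force': [1.27, -0.15, 0.18], 'gripper_width': 68.16}
t 29.87 grasp [494.1 -51.3 161.4] jaw 72.0 tilt 0.08 w 68.2 F [ 1.3 -0.1  0.2] q6 100.8 q1 -7.3
shift cm [ 9.55 -3.05 -4.84] rot [-1.000e-03  1.000e-03  1.047e+00] dj 60.0
s15 152 [592.3 -79.9 118.2] [589.5 -81.4] [56.5 14.8] bar 41.645686332496744
```

View pics/c15.png

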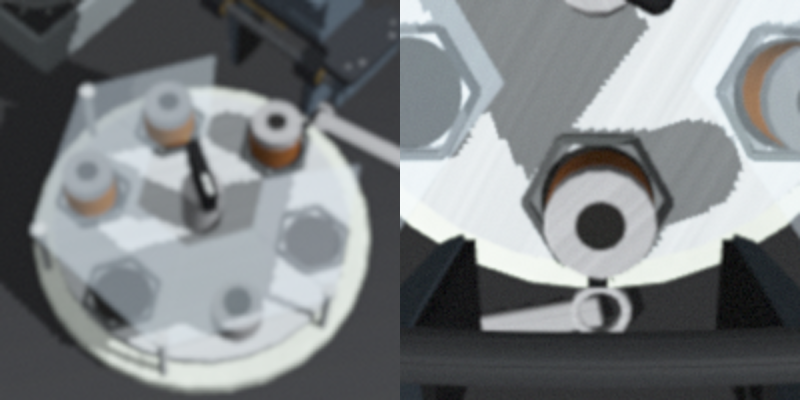

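View pics/s15.png

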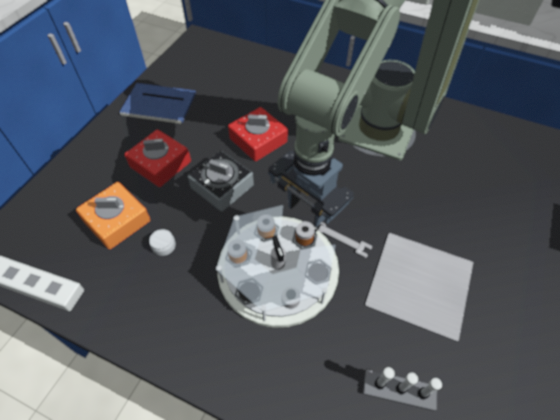

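The sheet is empty and all three jars are on the turntable. One last 60° click puts this jar under the hood.

```bash
python3 -m creep '[{"translation":[1.2,-0.4,0],"delta_rot":[0,0,0.116]},{"translation":[1.2,-0.4,0],"delta_rot":[0,0,0.116]},{"translation":[1.2,-0.4,0],"delta_rot":[0,0,0.116]},{"translation":[1.2,-0.4,0],"delta_rot":[0,0,0.116]},{"translation":[1.2,-0.4,0],"delta_rot":[0,0,0.116]}]' -0.1 30
python3 -m creep '[{"translation":[1.2,-0.35,0],"delta_rot":[0,0,0.116]},{"translation":[1.2,-0.35,0],"delta_rot":[0,0,0.116]},{"translation":[1.2,-0.34,0],"delta_rot":[0,0,0.116]},{"translation":[0,0,0],"delta_rot":[0,0,0.118]},{"translation":[0,0,0],"delta_rot":[0,0,0]}]'
python3 go.py 589.8 -81.6 114 132
python3 -m creep '[{"translation":[0,0,-2.5],"delta_rot":[0,0,0]},{"translation":[0,0,-2],"delta_rot":[0,0,0]},{"translation":[0,0,-0.2],"delta_rot":[0,0,0]},{"translation":[0,0,0],"delta_rot":[0,0,0]},{"translation":[0,0,0],"delta_rot":[0,0,0]}]' -0.1 30
python3 go.py 589.8 -81.6 114 132
```

```text
time_s: 30.28
ee_pos: [553.3, -71.3, 153.9]
ee_rot: [-23.1, 89.8, 172.4]
force: [-0.1, -0.1, -0.6]
gripper_width: 41.2
time_s: 30.7
ee_pos: [589.3, -81.7, 153.6]
ee_rot: [-49.8, 89.8, 172.2]
force: [0.8, 0.4, -0.4]
gripper_width: 40.9
t 30.7 grasp [589.3 -81.7 158.6] jaw 132.0 tilt 0.24 w 40.9 F [ 0.8  0.4 -0.4] q6 39.0 q1 -9.0
shift cm [ 0.05  0.01 -4.46] rot [-0.001 -0.004 -0.   ] dj -0.0
time_s: 31.12
ee_pos: [590.0, -81.7, 109.1]
ee_rot: [-36.9, 90.0, -175.1]
force: [0.1, -0.4, -0.3]
gripper_width: 40.8
t 31.12 grasp [590.  -81.7 114.1] jaw 131.9 tilt 0.01 w 40.8 F [ 0.1 -0.4 -0.3] q6 39.2 q1 -9.0
shift cm [-0.02  0.01 -0.01] rot [ 0.    -0.     0.002] dj 0.1
```

```bash
python3 -m creep '[{"translation":[0,0,0],"delta_rot":[0,0,0]},{"translation":[0,0,0],"delta_rot":[0,0,0]},{"translation":[0,0,0],"delta_rot":[0,0,0]},{"translation":[0,0,0],"delta_rot":[0,0,0]},{"translation":[0,0,0],"delta_rot":[0,0,0]}]' -1 30
python3 -m creep '[{"translation":[0,0,0],"delta_rot":[0,0,0.1]},{"translation":[0,0,0],"delta_rot":[0,0,0.1]},{"translation":[0,0,0],"delta_rot":[0,0,0.1]},{"translation":[0,0,0],"delta_rot":[0,0,0.1]},{"translation":[0,0,0],"delta_rot":[0,0,0.1]}]' -1 30
python3 -m creep '[{"translation":[0,0,0],"delta_rot":[0,0,0.1]},{"translation":[0,0,0],"delta_rot":[0,0,0.1]},{"translation":[0,0,0],"delta_rot":[0,0,0.1]},{"translation":[0,0,0],"delta_rot":[0,0,0.1]},{"translation":[0,0,0],"delta_rot":[0,0,0.1]}]'
python3 -m creep '[{"translation":[0,0,0],"delta_rot":[0,0,0.045]},{"translation":[0,0,0],"delta_rot":[0,0,0]},{"translation":[0,0,0],"delta_rot":[0,0,0]}]'
python3 go.py 589.6 -81.8 113 12
python3 -m creep '[{"translation":[0,0,0],"delta_rot":[0,0,0]},{"translation":[0,0,0],"delta_rot":[0,0,0]},{"translation":[0,0,0],"delta_rot":[0,0,0]},{"translation":[0,0,2],"delta_rot":[0,0,0]},{"translation":[0,0,4],"delta_rot":[0,0,0]}]' 0 30
python3 go.py
```

```text
time_s: 31.53
ee_pos: [589.8, -81.3, 109.6]
ee_rot: [-143.6, 90.0, 78.3]
force: [-1.4, 2.2, 3.4]
gripper_width: 14.0
time_s: 31.95
ee_pos: [589.8, -81.3, 109.6]
ee_rot: [-173.7, 89.9, 77.0]
force: [-1.4, 1.7, 2.7]
gripper_width: 13.9
time_s: 32.37
ee_pos: [589.8, -81.3, 109.6]
ee_rot: [161.8, 90.0, 81.3]
force: [-1.5, 1.2, 3.7]
gripper_width: 13.5
time_s: 32.62
ee_pos: [589.8, -81.3, 109.6]
ee_rot: [162.2, 90.0, 84.0]
force: [-2.0, 1.9, 4.7]
gripper_width: 13.7
t 32.62 grasp [589.8 -81.3 114.6] jaw 11.7 tilt 0.03 w 13.7 F [-2.   1.9  4.7] q6 -20.7 q1 -9.0
shift cm [-0.02 -0.05 -0.16] rot [-0.001  0.     0.005] dj 0.3
time_s: 33.03
ee_pos: [586.8, -81.5, 164.4]
ee_rot: [-109.0, 89.3, 172.7]
force: [0.1, 0.4, 0.0]
gripper_width: 43.8
t 33.03 grasp [586.8 -81.5 169.4] jaw 11.8 tilt 0.66 w 43.8 F [0.1 0.4 0. ] q6 -20.8 q1 -9.0
```

```bash
python3 -m creep '[{"translation":[-1.7,-3.4,1],"delta_rot":[0,0,-0.021]},{"translation":[-1.7,-3.4,1],"delta_rot":[0,0,-0.021]},{"translation":[-1.7,-3.4,1],"delta_rot":[0,0,-0.021]},{"translation":[-1.7,-3.4,0.5],"delta_rot":[0,0,-0.021]},{"translation":[-1.7,-3.4,0.5],"delta_rot":[0,0,-0.021]}]' 0 30
python3 -m creep '[{"translation":[-1.7,-3.4,0.5],"delta_rot":[0,0,-0.021]},{"translation":[-1.7,-3.4,0],"delta_rot":[0,0,-0.021]},{"translation":[-1.7,-3.4,0],"delta_rot":[0,0,-0.021]},{"translation":[-1.7,-3.4,0],"delta_rot":[0,0,-0.021]},{"translation":[-1.7,-3.4,0],"delta_rot":[0,0,-0.021]}]'
python3 -m creep '[{"translation":[0,0,0],"delta_rot":[0,0,0]},{"translation":[0,0,0],"delta_rot":[0,0,0]},{"translation":[0,0,0],"delta_rot":[0,0,0]}]'
python3 look.py wrist:w16 scene:s16 top:t16; python3 go.py 414 -336 94 0; python3 hub.py s16 t16
```

```text
time_s: 33.45
ee_pos: [504.2, -253.3, 209.5]
ee_rot: [43.6, 89.9, -40.7]
force: [0.9, 0.2, -0.9]
gripper_width: 45.6
time_s: 33.87
ee_pos: [418.7, -423.5, 213.8]
ee_rot: [22.8, 90.0, -67.5]
force: [0.3, -0.2, 0.9]
gripper_width: 45.3
time_s: 34.12
ee_pos: [419.8, -421.5, 213.5]
ee_rot: [-171.4, 89.9, 98.4]
force: [0.1, 0.8, 1.2]
gripper_width: 45.4
{'time_s': 34.27, 'ee_pos': [420.61, -420.56, 213.94], 'ee_rot': [161.57, 89.98, 71.43], 'force': [0.05, 0.11, 0.55], 'gripper_width': 45.53}
t 34.27 grasp [ 420.6 -420.6  218.9] jaw 179.9 tilt 0.02 w 45.5 F [0.1 0.1 0.6] q6 -46.0 q1 -46.1
shift cm [ -0.66   8.46 -12.49] rot [-0.     0.     0.002] dj 0.1
s16 171 [591.3 -80.1 117.4] [589.  -81.3] [16.  55.4] bar 101.52501241456754
t16 85 [589.1 -82.5 118.8] [589.6 -82.4] [13.9 54.2] bar 101.9249786179214
```

View pics/w16.png

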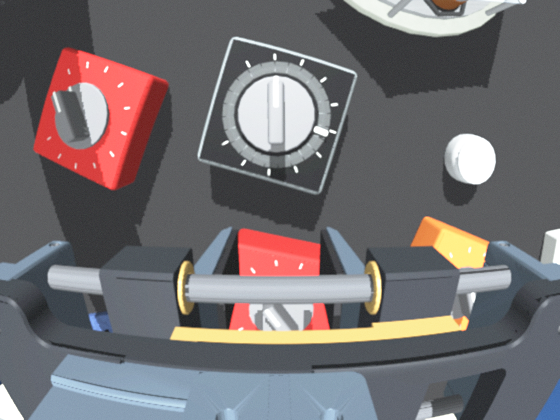

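View pics/s16.png

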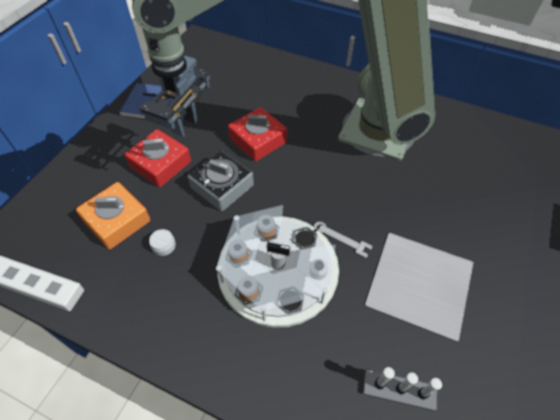

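The wrist view shows the grey dial, with its skirt at (276,115), the pointer line at the top (276,80) and the white mark at (321,131). In the scene view all three jars are under the hood, at (267,227), (238,252) and (248,290).

```bash
cat > dial.py <<'E'
import sys
from geo import *
n=sys.argv[1]; x0,x1,y0,y1=map(int,sys.argv[2:6])
D=load(n);im=D['im']
cv2.imwrite('pics/d_'+n+'.png',cv2.resize(cv2.cvtColor(im,cv2.COLOR_RGB2BGR)[y0:y1,x0:x1],(800,600),interpolation=cv2.INTER_CUBIC))
f=wpix2plane if n[0]=='w' else pix2plane
# skirt: bright disc -> contour
g=cv2.cvtColor(im,cv2.COLOR_RGB2GRAY)
m=np.zeros_like(g);m[y0:y1,x0:x1]=(g[y0:y1,x0:x1]>int(sys.argv[6]))
nn,l,st,c=cv2.connectedComponentsWithStats(m)
for i in range(1,nn):
    if st[i,4]>8: 
        print(st[i].tolist(),c[i].round(1),f(D,*c[i],67)[:2].round(1))
E
python3 dial.py w16 190 370 30 165 200
python3 - <<'E'
from geo import *
D=load('w16');d=D['d'];v,u=np.mgrid[:420,:560];K=D['K']
x=(u-K[0,2])/K[0,0];y=(v-K[1,2])/K[1,1];th=np.hypot(x,y);s=np.tan(th)/np.maximum(th,1e-9)
X=np.stack([x*s*d,y*s*d,d],-1);W=(X-D['t'])@D['R']
r=(d>0)&(np.hypot(W[...,0]-414,W[...,1]+336)<60)
for a,b in ((92,106),(62,72)):
    q=W[r&(W[...,2]>a)&(W[...,2]<b)];
    if len(q)<10: print(a,len(q));continue
    print(a,b,len(q),np.median(q[:,2]).round(1),[np.round(z,1) for z in cv2.minAreaRect(q[:,:2].astype(np.float32))],[np.round(z,1) for z in cv2.minEnclosingCircle(q[:,:2].astype(np.float32))])
E
```

```text
[198, 37, 158, 120, 546] [258.6  72.6] [ 402.6 -299.7]
[273, 54, 3, 6, 17] [274.1  56.4] [ 416.8 -284.2]
[300, 59, 4, 7, 19] [301.6  61.8] [ 442.1 -289.5]
[246, 61, 5, 6, 17] [247.6  63.6] [ 392.5 -290.8]
[239, 76, 75, 74, 4095] [275.6 112.2] [ 418.  -337.3]
[320, 77, 6, 5, 19] [322.7  79.3] [ 461.6 -305.8]
[331, 103, 7, 3, 18] [333.8 104.1] [ 471.9 -329. ]
[314, 125, 22, 11, 117] [322.5 130.6] [ 461.4 -354.2]
[222, 141, 7, 4, 17] [224.7 142.4] [ 370.1 -364.6]
[316, 152, 5, 5, 12] [318.2 154.2] [ 457.6 -376.4]
[241, 160, 5, 5, 15] [243.1 162.2] [ 387.1 -383.7]
92 106 1005 98.7 [array([ 417.8, -338.5]), array([53.7, 13.3]), np.float64(89.8)] [array([ 418. , -338.5]), np.float64(27.0)]
62 72 3643 66.8 [array([ 415.6, -335.5]), array([95.3, 91.4]), np.float64(31.6)] [array([ 419. , -337.4]), np.float64(50.9)]
```

View pics/d_w16.png

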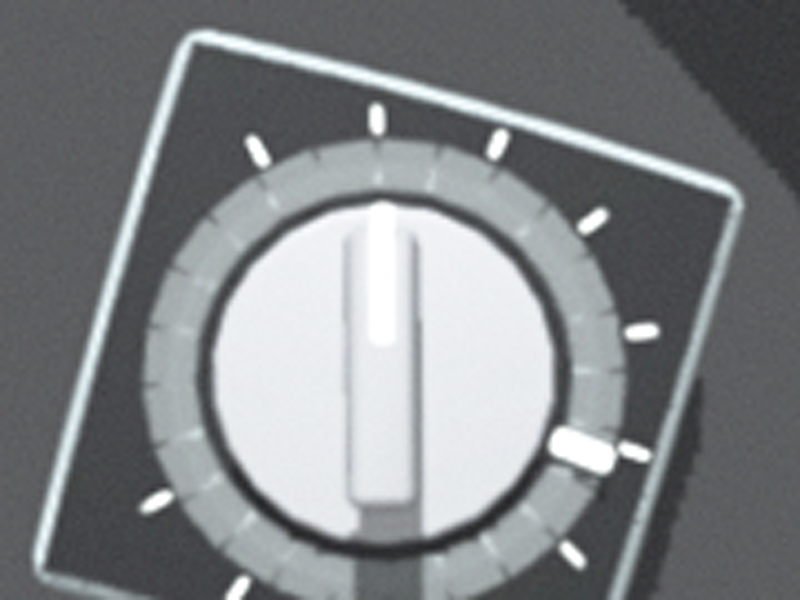

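```bash
python3 - <<'E'
from geo import *
D=load('w16')
c=lambda u,v,z:wpix2plane(D,190+u*180/800,30+v*135/600,z)[:2]
E=[c(u,v,67) for u,v in [(383,198),(213,370),(557,370),(265,250),(505,250),(265,490),(505,490)]]
A=np.array([[2*p[0],2*p[1],1] for p in E]);b=np.array([p@p for p in E]);s=np.linalg.lstsq(A,b,rcond=None)[0];C=s[:2];print('C',C,'r',np.sqrt(s[2]+C@C))
for z in (67,70):
    i=c(551,442,z);o=c(614,458,z);m=c(582,450,z)
    print('mark',z,[np.degrees(np.arctan2(*(p-C)[::-1])).round(1) for p in (i,m,o)],[np.hypot(*(p-C)).round(1) for p in (i,m,o)])
# pointer: line on bar top? outer end at rim, z67
p=c(383,207,67);q=c(382,345,99);print('ptr',np.degrees(np.arctan2(*(p-C)[::-1])),np.hypot(*(p-C)))
S=load('t16');g=S['im'].min(2)
for nm in ('t12','t16'):
    S=load(nm);g=S['im'].min(2);m=np.zeros_like(g);m[195:250,330:392]=(g[195:250,330:392]>150)
    n,l,st,cc=cv2.connectedComponentsWithStats(m.astype(np.uint8))
    for k in range(1,n):
        if st[k,4]>3: w=pix2plane(S,*cc[k],68)[:2];print(nm,st[k].tolist(),w.round(1),np.degrees(np.arctan2(*(w-C)[::-1])).round(1),np.hypot(*(w-C)).round(1))
E
python3 go.py 417.9 -338.2 88 0
```

```text
C [ 418.87930415 -337.89709102] r 35.68651253581158
mark 67 [np.float64(-24.0), np.float64(-22.4), np.float64(-21.2)] [np.float64(37.8), np.float64(44.5), np.float64(51.3)]
mark 70 [np.float64(-24.1), np.float64(-22.6), np.float64(-21.3)] [np.float64(37.5), np.float64(44.1), np.float64(50.9)]
ptr 90.32471538854388 34.17441652421811
t12 [365, 206, 3, 5, 11] [ 457.9 -352.9] -21.0 41.8
t16 [365, 206, 3, 5, 11] [ 457.9 -352.9] -21.0 41.8
t16 [351, 220, 12, 4, 32] [ 417.1 -321.1] 96.0 16.9
t16 [367, 239, 10, 9, 17] [ 348. -367.] -157.7 76.7
t16 [373, 242, 7, 7, 7] [ 340.6 -380.2] -151.6 88.9
t16 [384, 242, 2, 3, 4] [ 345.4 -407.9] -136.4 101.4
t 34.27 grasp [ 420.6 -420.6  218.9] jaw 179.9 tilt 0.02 w 45.5 F [0.1 0.1 0.6] q6 -46.0 q1 -46.1
shift cm [ -0.27   8.24 -13.09] rot [-0.     0.     0.002] dj 0.1
```

```bash
python3 -m creep '[{"translation":[-0.2,2.8,-2],"delta_rot":[0,0,0]},{"translation":[0,2.7,-2],"delta_rot":[0,0,0]},{"translation":[0,2.7,-2],"delta_rot":[0,0,0]},{"translation":[0,0,-2],"delta_rot":[0,0,0]},{"translation":[0,0,0],"delta_rot":[0,0,0]}]' 0 20
python3 -m creep '[{"translation":[0,0,0],"delta_rot":[0,0,0]},{"translation":[0,0,0],"delta_rot":[0,0,0]}]' 0 20
python3 go.py 418.3 -338.2 91 0
```

```text
time_s: 34.68
ee_pos: [416.4, -335.7, 130.9]
ee_rot: [-130.8, 89.6, 139.2]
force: [0.1, -0.7, -0.1]
gripper_width: 45.9
time_s: 34.85
ee_pos: [419.1, -340.3, 135.2]
ee_rot: [48.0, 89.8, -42.2]
force: [0.8, -0.0, 0.3]
gripper_width: 45.5
t 34.85 grasp [ 419.1 -340.3  140.2] jaw 179.8 tilt 0.15 w 45.5 F [ 0.8 -0.   0.3] q6 -40.1 q1 -40.3
shift cm [-0.08  0.21 -4.92] rot [0.002 0.002 0.003] dj 0.2
```

```bash
python3 -m creep '[{"translation":[-0.05,0.15,-2],"delta_rot":[0,0,0]},{"translation":[0,0,-2],"delta_rot":[0,0,0]},{"translation":[0,0,-0.9],"delta_rot":[0,0,0]},{"translation":[0,0,0],"delta_rot":[0,0,0]},{"translation":[0,0,0],"delta_rot":[0,0,0]}]' 0 20
python3 go.py 418.3 -338.2 91 0
python3 -m creep '[{"translation":[0,0,0],"delta_rot":[0,0,0]},{"translation":[0,0,0],"delta_rot":[0,0,0]},{"translation":[0,0,0],"delta_rot":[0,0,0]},{"translation":[0,0,0],"delta_rot":[0,0,0]},{"translation":[0,0,0],"delta_rot":[0,0,0]}]' -1 20
python3 -m creep '[{"translation":[0,0,0],"delta_rot":[0,0,0]},{"translation":[0,0,0],"delta_rot":[0,0,0]}]'
python3 go.py 418.3 -338.2 91 0
```

```text
time_s: 35.27
ee_pos: [418.0, -339.0, 85.7]
ee_rot: [51.5, 89.9, -38.8]
force: [-0.6, -0.1, -0.1]
gripper_width: 45.5
t 35.27 grasp [ 417.9 -339.    90.7] jaw 179.7 tilt 0.07 w 45.5 F [-0.6 -0.1 -0.1] q6 -40.0 q1 -40.3
shift cm [0.04 0.08 0.03] rot [0.001 0.001 0.004] dj 0.3
time_s: 35.68
ee_pos: [417.6, -338.4, 85.4]
ee_rot: [52.9, 89.9, -37.3]
force: [0.2, 0.3, -0.1]
gripper_width: 14.8
time_s: 35.85
ee_pos: [417.4, -338.3, 85.4]
ee_rot: [29.9, 90.0, -60.3]
force: [-1.8, 0.6, 3.4]
gripper_width: 13.6
t 35.85 grasp [ 417.4 -338.3   90.4] jaw 179.8 tilt 0.03 w 13.6 F [-1.8  0.6  3.4] q6 -40.0 q1 -40.2
shift cm [0.09 0.01 0.06] rot [0.    0.    0.004] dj 0.2
```

```bash
python3 -m creep '[{"translation":[0,0,0],"delta_rot":[0,0,-0.1]},{"translation":[0,0,0],"delta_rot":[0,0,-0.1]},{"translation":[0,0,0],"delta_rot":[0,0,-0.1]},{"translation":[0,0,0],"delta_rot":[0,0,-0.1]},{"translation":[0,0,0],"delta_rot":[0,0,-0.1]}]' -1 20
python3 -m creep '[{"translation":[0,0,0],"delta_rot":[0,0,-0.1]},{"translation":[0,0,0],"delta_rot":[0,0,-0.1]},{"translation":[0,0,0],"delta_rot":[0,0,-0.1]},{"translation":[0,0,0],"delta_rot":[0,0,-0.1]},{"translation":[0,0,0],"delta_rot":[0,0,-0.1]}]'
python3 -m creep '[{"translation":[0,0,0],"delta_rot":[0,0,-0.1]},{"translation":[0,0,0],"delta_rot":[0,0,-0.1]},{"translation":[0,0,0],"delta_rot":[0,0,-0.1]},{"translation":[0,0,0],"delta_rot":[0,0,-0.1]},{"translation":[0,0,0],"delta_rot":[0,0,-0.1]}]'
python3 -m creep '[{"translation":[0,0,0],"delta_rot":[0,0,-0.1]},{"translation":[0,0,0],"delta_rot":[0,0,-0.1]},{"translation":[0,0,0],"delta_rot":[0,0,-0.1]},{"translation":[0,0,0],"delta_rot":[0,0,-0.1]},{"translation":[0,0,0],"delta_rot":[0,0,-0.05]}]'
python3 -m creep '[{"translation":[0,0,0],"delta_rot":[0,0,0]},{"translation":[0,0,0],"delta_rot":[0,0,0]}]'
python3 look.py top:t17 scene:s17
python3 go.py 417.4 -338.3 90.4 67.5
python3 - <<'E'
from geo import *
a=cv2.cvtColor(load('t17')['im'],cv2.COLOR_RGB2BGR)[190:255,325:395];b=cv2.cvtColor(load('s17')['im'],cv2.COLOR_RGB2BGR)[145:215,180:250]
cv2.imwrite('pics/c17.png',np.hstack([cv2.resize(a,(400,400),interpolation=cv2.INTER_CUBIC),cv2.resize(b,(400,400),interpolation=cv2.INTER_CUBIC)]))
E
```

```text
time_s: 36.27
ee_pos: [417.2, -338.3, 85.4]
ee_rot: [-2.9, 90.0, -122.1]
force: [-2.2, -0.3, 3.1]
gripper_width: 14.5
time_s: 36.68
ee_pos: [417.1, -338.2, 85.4]
ee_rot: [-21.1, 90.0, -168.9]
force: [-2.2, 1.1, 3.7]
gripper_width: 14.0
time_s: 37.1
ee_pos: [417.1, -338.0, 85.4]
ee_rot: [-15.3, 90.0, 168.3]
force: [-2.1, 1.1, 4.7]
gripper_width: 13.7
time_s: 37.52
ee_pos: [417.1, -337.9, 85.4]
ee_rot: [-11.5, 90.0, 146.3]
force: [-2.3, 2.2, 4.3]
gripper_width: 14.0
time_s: 37.68
ee_pos: [417.1, -337.9, 85.4]
ee_rot: [-15.7, 90.0, 142.4]
force: [-1.9, 1.2, 5.5]
gripper_width: 13.6
{'time_s': 37.78, 'ee_pos': [417.09, -337.87, 85.37], 'ee_rot': [-15.25, 89.95, 142.88], 'force': [-1.87, 2.41, 5.95], 'gripper_width': 13.94}
t 37.78 grasp [ 417.1 -337.9   90.4] jaw 68.1 tilt 0.05 w 13.9 F [-1.9  2.4  6. ] q6 71.6 q1 -40.2
shift cm [ 0.03 -0.04  0.  ] rot [-0.001 -0.001 -0.011] dj -0.6
```

View pics/c17.png

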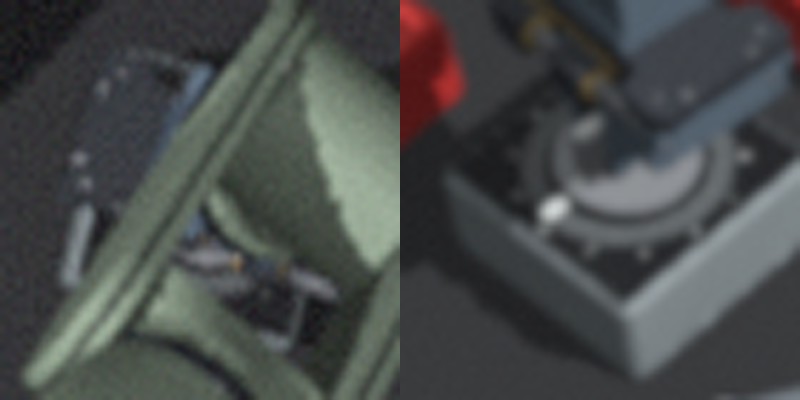

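```bash
python3 -m creep '[{"translation":[0,0,0],"delta_rot":[0,0,0]},{"translation":[0,0,0],"delta_rot":[0,0,0]},{"translation":[0,0,0],"delta_rot":[0,0,0]},{"translation":[0,0,2],"delta_rot":[0,0,0]},{"translation":[0,0,3.5],"delta_rot":[0,0,0]}]' 0 20
python3 -m creep '[{"translation":[0,0,3.5],"delta_rot":[0,0,0]},{"translation":[-2.7,1.1,2],"delta_rot":[0,0,0]},{"translation":[-2.8,1.1,2],"delta_rot":[0,0,0]},{"translation":[-2.8,1.1,0],"delta_rot":[0,0,0]},{"translation":[0,0,0],"delta_rot":[0,0,0]}]'
python3 -m creep '[{"translation":[0,0,0],"delta_rot":[0,0,0]},{"translation":[0,0,0],"delta_rot":[0,0,0]},{"translation":[0,0,0],"delta_rot":[0,0,0]}]'
python3 look.py wrist:w18 scene:s18; python3 go.py 417 -338 90 68; python3 dial.py w18 190 370 30 165 200
```

```text
time_s: 38.2
ee_pos: [415.4, -336.4, 136.8]
ee_rot: [-17.8, 89.5, 140.3]
force: [0.5, -0.1, -0.1]
gripper_width: 43.9
time_s: 38.62
ee_pos: [330.5, -303.1, 215.9]
ee_rot: [8.4, 89.9, 166.5]
force: [-0.5, 0.3, -1.3]
gripper_width: 45.4
time_s: 38.87
ee_pos: [335.2, -305.7, 214.6]
ee_rot: [-145.9, 90.0, 12.2]
force: [0.2, -0.1, -0.5]
gripper_width: 45.6
{'time_s': 38.97, 'ee_pos': [335.19, -305.55, 214.43], 'ee_rot': [-22.31, 89.96, 135.76], 'force': [-0.01, -0.15, 0.18], 'gripper_width': 45.24}
t 38.97 grasp [ 335.2 -305.6  219.4] jaw 68.1 tilt 0.04 w 45.2 F [-0.  -0.2  0.2] q6 68.1 q1 -43.8
shift cm [  8.18  -3.24 -12.94] rot [-0.    -0.    -0.001] dj -0.1
[272, 50, 3, 6, 14] [272.9  52.4] [ 469.7 -354.1]
[275, 55, 6, 15, 79] [277.4  62.1] [ 459.3 -354.4]
[299, 54, 4, 5, 13] [300.2  55.9] [ 457.2 -376.3]
[208, 59, 3, 23, 30] [209.3  69.3] [ 478.5 -293.5]
[245, 59, 4, 5, 12] [246.7  60.9] [ 471.4 -328.7]
[272, 71, 12, 61, 359] [276.8  95. ] [ 430.4 -342.2]
[241, 74, 30, 66, 1069] [256.2 104.4] [ 429.4 -321.3]
[225, 79, 6, 4, 13] [227.8  80.4] [ 461.1 -305.5]
[211, 83, 1, 11, 11] [211.  88.] [ 461.  -288.3]
[212, 95, 2, 10, 12] [212.2 100. ] [ 449.9 -285. ]
[333, 95, 6, 3, 12] [335.2  95.8] [ 410.4 -392.6]
[217, 106, 6, 2, 11] [219.7 106.5] [ 441.2 -289.2]
[213, 113, 3, 18, 21] [214.4 121.1] [ 430.5 -279.2]
[333, 122, 6, 3, 12] [335.4 122.7] [ 386.6 -383.5]
[222, 131, 6, 4, 14] [224.6 132.6] [ 416.5 -283.9]
[216, 133, 3, 26, 32] [217.  145.4] [ 408.3 -272.4]
[321, 145, 5, 4, 13] [323.  146.6] [ 369.6 -364.3]
[239, 152, 5, 5, 12] [240.8 154.1] [ 391.8 -290.2]
```

View pics/d_w18.png

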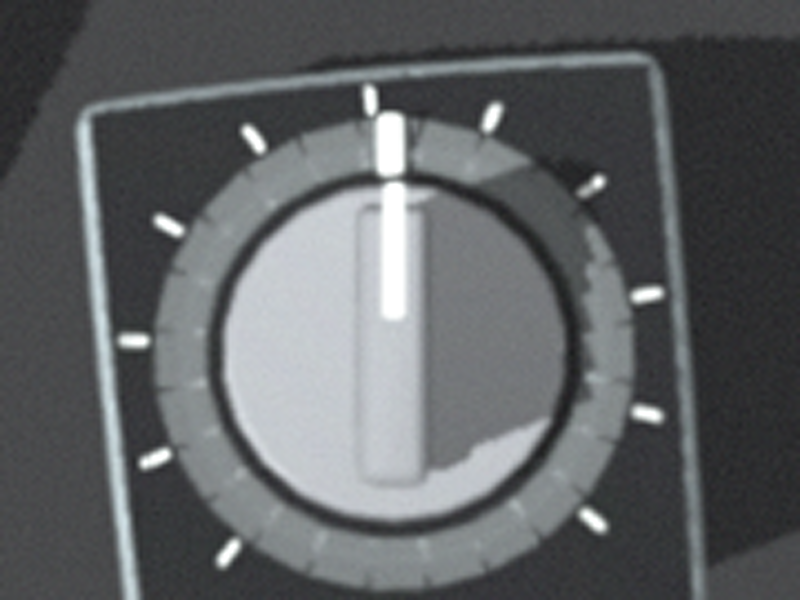

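The pointer (394,190) lines up with the white mark's inner end (391,173) to about 1°. I'll do a last check of the whole scene before handing in.

```bash
python3 -m creep '[{"translation":[0,0,2],"delta_rot":[0,0,0]},{"translation":[0,0,2],"delta_rot":[0,0,0]},{"translation":[0,0,0],"delta_rot":[0,0,0]},{"translation":[0,0,0],"delta_rot":[0,0,0]},{"translation":[0,0,0],"delta_rot":[0,0,0]}]'
python3 look.py scene:s19 top:t19; python3 hub.py s19 t19
python3 - <<'E'
from geo import *
a=cv2.cvtColor(load('s19')['im'],cv2.COLOR_RGB2BGR);b=cv2.cvtColor(load('t19')['im'],cv2.COLOR_RGB2BGR)
cv2.imwrite('pics/c19.png',np.hstack([cv2.resize(a[195:345,205:375],(453,400),interpolation=cv2.INTER_CUBIC),cv2.resize(b[115:245,220:332],(345,400),interpolation=cv2.INTER_CUBIC)]))
D=load('s19')
for k in (60,120,180): 
    q=np.radians(162+k);print(proj(D,[589.7+100*np.cos(q),-81.6+100*np.sin(q),52]).round(0))
E
```

```text
time_s: 39.38
ee_pos: [334.4, -305.0, 253.9]
ee_rot: [-18.8, 89.9, 139.3]
force: [-0.1, 0.3, -0.5]
gripper_width: 45.4
{'time_s': 39.48, 'ee_pos': [334.08, -304.77, 253.67], 'ee_rot': [-19.89, 89.85, 138.16], 'force': [-0.67, -0.25, -0.06], 'gripper_width': 45.32}
s19 174 [591.5 -80.1 117.5] [589.7 -81. ] [15.  55.4] bar 100.7334154521997
t19 87 [588.9 -82.3 118.7] [590.2 -82.1] [15.7 54.2] bar 102.51417577152202
[266. 226.]
[237. 252.]
[248. 288.]
```

View pics/c19.png

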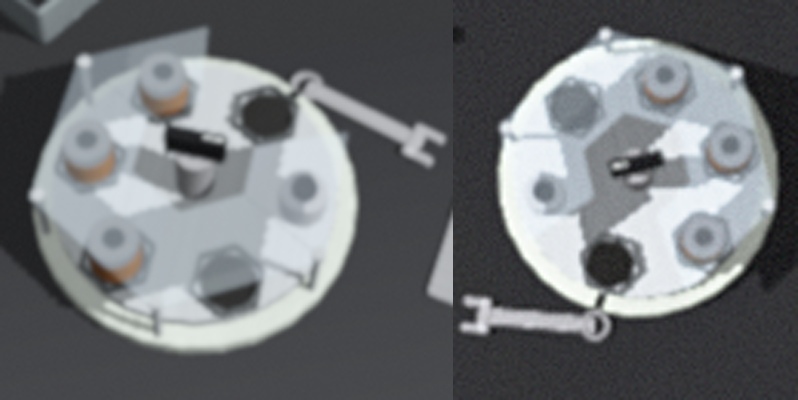

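View pics/s19.png

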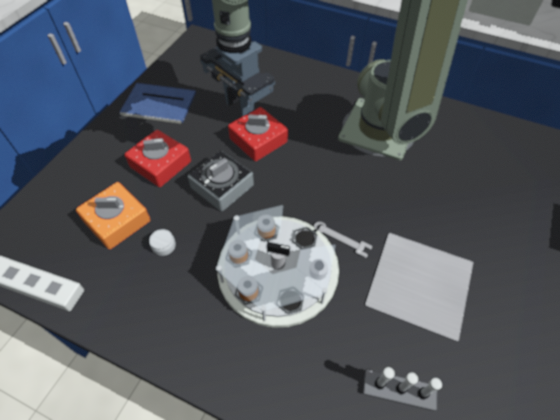

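The three jars stand upright in nests under the hood, at scene pixels (267,227), (238,252) and (248,290), against expected positions of (266,226), (237,252) and (248,288). The bay nest is empty, the sheet is clear, and the wrench, tin and rack are unmoved.

```bash
python3 -c "
from workcell import env; print(env.job_done())"
```

```text
the job is handed in; nothing more can be done
None
```

The job is handed in at about 39 s of the 210 s allowed. All three jars present are upright in nests under the hood, and the heater dial is set to its mark. I found no fourth jar.

- **Turntable start:** it stood about 21° off a click position at the start, so I turned it to one first. After that I placed a jar and clicked 60° anticlockwise, three times.
- **Turntable rest:** it rests at a click position. In the last pictures its bar read 100.7° in the scene view and 102.5° in the top view, against an ideal of 102°. The two views differ by 1.8°, and both are within the 3° stop tolerance.
- **Dial:** I turned it about 112° clockwise once all the jars were under the hood. In the last close-up the pointer stands at the white mark, about 1° (0.6 mm) clockwise past the mark's inner end. I left it there.
- **Bystanders:** the wrench, tin and tube rack look unmoved, and the gripper is clear of everything. No check failed. I saw no grip slip and no jar knocked aside.

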